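# Line up the planters under the glass shelf

## Robot

A 6-joint arm with a two-finger parallel gripper is mounted at the origin on the work surface. World frame = base frame: x ahead of the robot, y to its left, z up, the work surface at z = 0. Lengths are in mm, angles in rad, forces in N, time in s.
With the tool pointing down it reaches from about 250 to 800 mm from the base axis. Payload 3.9 kg.
Tool frame: the origin (TCP) lies at the centre of the arm's flange, where the gripper is bolted on; the fingertips stand 173 mm ahead of it and the grasp point (between the pads) lies 155 mm ahead of it; y points along the fingers, x is the direction in which the jaws open and shut, and the axes are right-handed (so a half turn about y gives the same grasp; the last joint's range is limited). The gripper opens to 85 mm and grips with 20 to 120 N. Pads are 22 mm wide; open, the fingers measure 114 mm over their backs; the gripper's body (76 mm by 85 mm) begins 54 mm behind the grasp point. The pads swing forward as they close: fully open they stand 13 mm farther back than shut.
Start: joints at [-1.302, 0.26, -0.138, 1.173, 0, 1.571], TCP at [139.423, -506.14, 404.704] pointing down, gripper open.
Joint ranges: [-2.78, 2.78], [-0.83, 1.72], [-1.28, 1.37], [-1.9, 2.12], [-1.57, 1.48], [-3.14, 3.14]. Speed limits (rad/s): [2.57, 2.57, 3.14, 3.14, 3.14, 3.14].

## Interface

Orientations are given as a unit quaternion [w, x, y, z].
In Python, from workcell import manip gives the robot as it stands. The module is installed in compiled form; this text tells all that it offers.
- The arm moves only by the tool apply_moves, never from a script. Its argument "targets" is text: rows parted by semicolons, each of 7 numbers parted by spaces: the shift along the tool's x, y, z scaled (see below), then the turn, a rotation vector about the tool's x, y, z scaled (see below), then the opening, from 0 (shut) to 1 (fully open). In form: tx ty tz ax ay az hand; .... A call has 1 to 12 rows; each row is the pose to reach, as a shift and turn from the pose measured when the call began, along the tool's axes at that moment; what a row does not reach only later rows make up. The controller multiplies each number of a shift by 0.5 m and each number of a turn by 45 degrees. A row lasts 1/12 s, in which the tool goes at most 41.7 mm and 7.16 degrees, less where a joint would pass 70% of its speed; a pose out of reach is approached as far as the arm can. A call with a number of a shift or a turn outside -1 to 1 is refused whole. A call with a gripper value outside its range is refused whole. The fingers move at their own pace and stop on an object; "squeeze" is the grip in N (left out, the last holds). Time passes only in rows, so rows that repeat a pose let the fingers close. It gives the time, the measured TCP pose, the force and the opening at its end, in the units of the state.
- manip.get_obs(): the state, without advancing time (a new reading comes with each control period).
- manip.grab_frame(name): name is "scene" or "top" or "wrist"; returns a dict with "color" (384x512x3 uint8, red, green, blue), "range_z" (384x512 float32, mm along the optical axis (not along the pixel's ray), 0 where there is no reading), "fx", "fy", "cx", "cy" (pixels), "eye" and "orientation" of the camera in the world; the wrist camera has in their place "hand_eye" (4x4, takes a point from camera to tool coordinates, whose origin is the TCP and whose axes are the tool frame's). Camera axes: x right, y up, looking along -z (the intrinsics and any distortion apply to the point x, -y, -z); pixel columns grow to the right and rows downward; lengths in mm; the calibration is good to about 2 mm. A picture is of the moment at which its call begins: read the wrist's pose just before it.
- manip.sign_off(): hands the job in, once; it reports no verdict.
Trained networks look in a picture, given as the dict that the camera call returned (one of the last four; its "shot" number tells which), for a name from the list of things; names that differ only in an ending like _2 or _b are one class to them, and where a whole thing is asked for, a point or a joint stands for the part that bears it (a point fixed in the world has none). Each returns a list of dicts, best first, with "score" (0 to 1); they miss things now and then, are a little off and sometimes report something else, mostly with a low value. They report only what shows in the picture. A call takes as long as a camera call.
- manip.regions_of(name, picture): "pixels" (384x512 bool, what is visible of it) and "box" ([left, top, right, bottom] in pixels, round what is visible of it).
- manip.tip_of(name, picture): "at" ([column, row] in pixels: a listed point, or the origin of a listed thing).
The state is a dict: "clock": time; "q": joint angles; "qd": joint speeds; "joint_efforts": joint torques, N m; "eef_pos": TCP position; "tool_rot": TCP orientation; "contact_force": force on the tool from outside, world axes, zero at the start; "torque": the same for the moment, N m; "gripper_width": opening from 0.0 (shut) to 1.0 (fully open).
Only numpy, scipy, OpenCV 4.12 (cv2) and the standard library are available. Lean on these libraries where they do the work, as an engineer would, in place of code of your own. Each camera call takes 0.05 s, during which the arm holds its last target. There are 200 camera calls.

## Task

One of the four little square planters stands apart on the left: put it upright into the gap in the row in front of the glass shelf. Then take the ruler by its handle and, holding it, push the whole row straight back under the shelf with the ruler's long edge until all four planters stand square in one straight line, their faces towards the robot on the brass line. Lay the ruler back flat on its cork mat as it lay before, and leave the other things on the table as they are.

Things in the scene. Friction and masses are not known exactly. Their poses are not given: they have to be found in the camera images.
- line (a point): middle of the thin brass line, 4 mm wide and 400 mm long, flush in the table under the glass shelf. x points away from the robot across the line, y along it to the left, z up. A planter standing right has its centre 20 mm beyond the line (x = +20 mm), near face on the line, its sides along x and y; 5 mm and 0.1 rad are good enough
- shelf_edge (a point): middle of the front edge of the fixed clear glass shelf above the line, axes as the line's: underside 113 mm and top 127 mm above the table, brass rim, 136 mm deep (44 mm in front of the line to 94 mm beyond) and 336 mm wide. Two brass legs, 12 mm thick on 28 mm feet, 80 mm beyond the line and 157 mm to either side. Open in front and behind
- gap (a point): point on the table in the gap of the row, where the fourth planter is to stand first (second place from the left; up to 50 mm nearer is fine): 60 mm in front of the line, y = 37.5 mm in its frame, axes as the line's. The row's other places: y = -112.5, -37.5, 112.5 mm, within 5 mm; the planters there start with centres 30 to 65 mm in front of it, turned up to 0.25 rad to the line
- pot_a: square ceramic planter, yellow, 40 x 40 mm, 60 mm tall with a small green succulent rising to 78 mm in the middle, about 0.18 kg; origin at the centre of its underside, x and y along its sides; any of the four may be the one standing apart
- pot_b: square ceramic planter, terracotta, 40 x 40 mm, 60 mm tall with a small green succulent rising to 78 mm in the middle, about 0.18 kg; origin at the centre of its underside, x and y along its sides; any of the four may be the one standing apart
- pot_c: square ceramic planter, blue, 40 x 40 mm, 60 mm tall with a small green succulent rising to 78 mm in the middle, about 0.18 kg; origin at the centre of its underside, x and y along its sides; any of the four may be the one standing apart
- pot_d: square ceramic planter, grey, 40 x 40 mm, 60 mm tall with a small green succulent rising to 78 mm in the middle, about 0.18 kg; origin at the centre of its underside, x and y along its sides; any of the four may be the one standing apart
- ruler: white straightedge with aluminium front edge: 300 mm long (y), 50 mm wide (x), 8 mm thick, 0.25 kg. Origin at the middle of its underside; x points to the straight pushing edge, 25 mm from the origin. On top a wooden handle, 22 mm thick, 28 mm wide (y), 75 mm long, leans back 0.61 rad (35 degrees) from vertical towards -x, rooted at x = -2 mm
- ruler_grip (a point): grip point in the middle of the ruler's handle, 42 mm up along it: 26 mm behind the ruler's origin (-x) and 42 mm above its underside; axes as the ruler's. Pinch the 28 mm width (along y)
- mat: fixed cork mat, 330 x 85 mm and 4 mm thick, the ruler's home; origin at the centre of its underside, y along its length. At the start the ruler lies on it, centred to 8 mm, with the same axes to 0.04 rad
- key_bowl: bystander: blue bowl, 120 mm across and 45 mm tall; origin under its centre
- candle: bystander: amber candle jar, 64 mm across and 80 mm tall; origin under its centre
- bird: bystander: wooden bird figure, 60 mm across and 83 mm tall; origin under its centre
- clock: bystander: wooden clock, 40 x 70 mm and 71 mm tall, standing on the glass shelf; origin under its centre
- mug: bystander: white mug, 76 mm across, 85 mm tall; origin under its centre

How it is judged:
By the outcome, as a careful person would: the job done as asked, in the order asked, and still so for the second after the job is handed in, with the robot touching nothing.
It also fails if it takes over 72 s, if anything falls off the work surface, if the arm or the gripper's body presses on something with over 40 N, if the wrist force passes 120 N, or if a joint passes its speed limit or range.

## Working session

There is one attempt and no reset: what is moved stays moved. The work goes in short steps, Python scripts to look and compute and a tool call to move; the robot and the scene stay as the last step left them, time stands still between calls to the robot, and variables do not carry over. Pictures are saved under pics/ and viewed, about 8 in all and at most 12, crops included, and the job is handed in when it is done.

Besides the shell and the picture viewer there is one more tool, called after "Request:" by a JSON object that holds its "method" and its "body", one argument or row to a line. apply_moves: Moves the arm, as the interface text tells. Its arguments: {"type":"object","properties":{"targets":{"type":"string"},"squeeze":{"type":"number"}},"required":["targets"]}

```bash
mkdir -p pics; cat > h.py <<'E'
import numpy as np, cv2
from scipy.spatial.transform import Rotation as R
from workcell import manip
np.set_printoptions(precision=3,suppress=True)
def rot(q): return R.from_quat([q[1],q[2],q[3],q[0]]).as_matrix()
def T(f,o=None):
    M=np.eye(4)
    if 'eye' in f: M[:3,:3]=rot(f['orientation']);M[:3,3]=f['eye']
    else:
        M[:3,:3]=rot(o['tool_rot']);M[:3,3]=o['eef_pos'];M=M@f['hand_eye']
    return M
def cloud(f,o=None):
    z=f['range_z'];v,u=np.mgrid[:384,:512]
    P=np.stack([(u-f['cx'])/f['fx']*z,-(v-f['cy'])/f['fy']*z,-z],-1)
    M=T(f,o);return P@M[:3,:3].T+M[:3,3]
def ray(f,uv,h,o=None):
    M=T(f,o);d=M[:3,:3]@np.array([(uv[0]-f['cx'])/f['fx'],-(uv[1]-f['cy'])/f['fy'],-1])
    return M[:3,3]+d*(h-M[2,3])/d[2]
def shot(name):
    o=manip.get_obs();return manip.grab_frame(name),o
def save(f,n,s=1): cv2.imwrite('pics/'+n,cv2.resize(f['color'][...,::-1],None,fx=s,fy=s))
E
python3 - <<'E'
from h import *
o=manip.get_obs();print(o)
for n in('top','scene'):
    f,o=shot(n);save(f,n+'0.png',1.5);print(n,f['eye'],f['orientation'],f['fx'],[k for k in f])
    C=cloud(f)
    for t in['line','shelf_edge','gap','ruler','ruler_grip','mat']:
        r=manip.tip_of(t,f)[:2]
        print(t,[(round(x['score'],2),np.round(x['at'],1),ray(f,x['at'],{'shelf_edge':120,'ruler':4,'ruler_grip':46}.get(t,0))) for x in r])
    for t in['pot_a','ruler','mat','key_bowl','candle','bird','clock','mug']:
        for x in manip.regions_of(t,f)[:6]:
            m=x['pixels']&(f['range_z']>0);p=C[m];m2=p[:,2]
            print(t,round(x['score'],2),x['box'],p.min(0) if len(p) else '',p.max(0) if len(p) else '',np.median(p,0), f['color'][x['pixels']].mean(0))
E
```

```text
{'clock': 0.0, 'q': array([-1.302,  0.261, -0.139,  1.173,  0.   ,  1.571]), 'qd': array([-0.   , -0.   , -0.001,  0.   ,  0.002, -0.   ]), 'joint_efforts': array([ -0.   , -40.568,  25.392,   0.019,   0.   ,   0.   ]), 'eef_pos': array([ 139.344, -505.786,  403.868]), 'tool_rot': array([ 0.563, -0.562,  0.429, -0.428]), 'contact_force': array([ 0.434, -0.294, -0.129]), 'torque': array([-0.001,  0.063, -0.025]), 'gripper_width': 0.9984258054951779}
top [ 351.123   65.972 1462.041] [ 0.709  0.062 -0.051 -0.7  ] 419.5794758563544 ['color', 'range_z', 'fx', 'fy', 'cx', 'cy', 'eye', 'orientation', 'shot']
line []
shelf_edge [(0.65, array([263.8, 179.4]), array([601.802,  62.889, 120.   ])), (0.55, array([380.2, 232.2]), array([ 435.478, -308.49 ,  120.   ]))]
gap []
ruler [(0.84, array([380.5, 232.4]), array([ 442.095, -341.865,    4.   ]))]
ruler_grip [(0.69, array([378.8, 235.2]), array([ 430.056, -324.143,   46.   ])), (0.17, array([271.3, 187.6]), array([587.396,  36.763,  46.   ]))]
mat [(0.79, array([383.9, 234.7]), array([ 434.572, -354.423,    0.   ]))]
pot_a 0.7 [284.3, 184.5, 2
[... 3654 characters left out ...]
.57 [302.1, 252.8, 323.0, 283.0] [ 690.534 -225.607   -1.568] [ 749.446 -141.411   85.817] [ 716.014 -205.061   73.955] [96.419 77.661 57.193]
bird 0.57 [226.3, 128.7, 239.9, 146.2] [564.729 353.431   1.372] [612.2   448.125  85.233] [586.711 369.261  46.739] [70.153 49.651 32.679]
bird 0.43 [210.1, 96.2, 231.6, 125.4] [529.036 475.827  -1.424] [604.267 573.134  88.069] [566.1   497.286  54.151] [94.253 92.385 85.786]
clock 0.92 [271.7, 154.8, 290.6, 183.3] [666.778  68.81  122.788] [723.071 160.636 200.576] [680.736  89.173 167.88 ] [72.4   57.301 45.38 ]
mug 0.97 [209.0, 94.9, 232.4, 128.2] [529.036 475.827  -1.424] [602.81  573.134  88.069] [566.289 496.077  54.056] [93.998 92.123 85.535]
```

```bash
python3 - <<'E'
import cv2,numpy as np
a=cv2.imread('pics/top0.png');b=cv2.imread('pics/scene0.png')
def br(x): return np.clip(x.astype(float)*2,0,255).astype('uint8')
A=cv2.resize(br(a[180:450,140:680]),None,fx=1.48,fy=1.48)
cv2.imwrite('pics/topb.png',A)
cv2.imwrite('pics/sceneb.png',br(b))
E
```

```text
(no output)
```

View pics/topb.png

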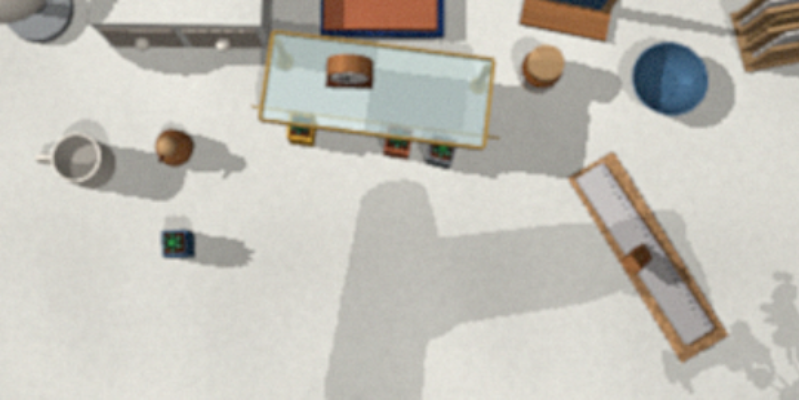

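View pics/sceneb.png

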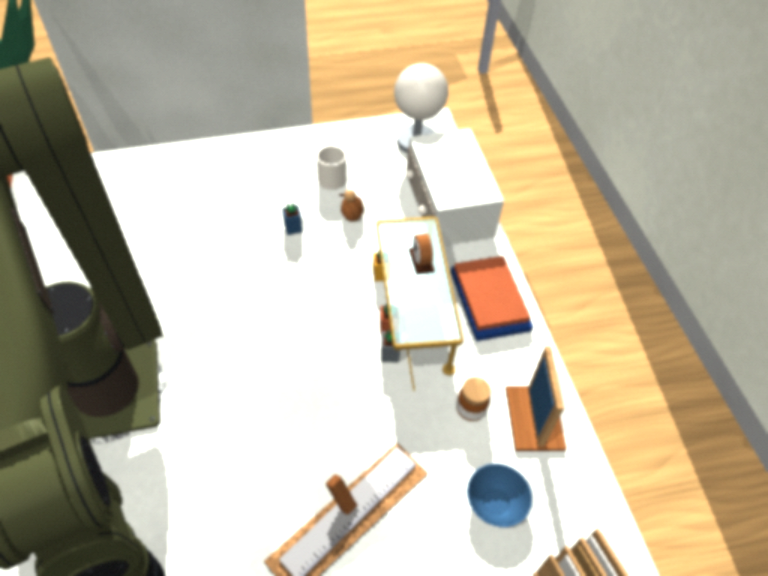

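The top view (crop) shows the blue planter apart at (178,244). The shelf front edge runs from (260,120) to (487,147), with the fronts of the yellow, terracotta and grey planters just in front of it. The ruler on its mat is at (645,255), handle leaning up-left, and the clock stands on the shelf. The scene view agrees.

```bash
cat >> h.py <<'E'
def down(a):  # tool pointing down, tool x at world angle a
    x=np.array([np.cos(a),np.sin(a),0]);z=np.array([0,0,-1.]);return np.c_[x,np.cross(z,x),z]
def row(p,Rm,o=None,q=None):
    o=o or manip.get_obs();R0=rot(o['tool_rot'])
    t=R0.T@(np.array(p)-o['eef_pos'])/500;a=R.from_matrix(R0.T@Rm).as_rotvec()/(np.pi/4)
    return ' '.join('%.3f'%v for v in np.r_[t,a])
E
python3 - <<'E'
from h import *
f,o=shot('wrist');print(f['hand_eye'],f['fx'],f['cx'],f['cy']);save(f,'w0.png')
M=rot(o['tool_rot']);print(M)
C=cloud(f,o)
for t in['ruler','mat','shelf_edge']:
    print(t,[(x['score'],x['box']) for x in manip.regions_of(t,f)])
g,_=shot('top');C=cloud(g)
# shelf rim fit
c=g['color'].astype(float);m=(C[...,2]>110)&(C[...,2]<140)&(C[...,0]>540)&(C[...,0]<800)&(abs(C[...,1]-50)<260)
p=C[m];print(m.sum());print(cv2.minAreaRect(p[:,:2].astype('f4')))
for n in('mat','ruler'):
    r=manip.regions_of(n,g)[0]['pixels'];p=C[r&(abs(C[...,2]-6)<10)]
    print(n,cv2.minAreaRect(p[:,:2].astype('f4')))
for n,pp in [('L',(253,106)),('R',(497,137)),('fl',(260,120)),('fr',(487,147)),('bl',(270,32)),('br',(494,60))]:
    uv=((pp[0]/1.48+140)/1.5,(pp[1]/1.48+180)/1.5);print(n,uv,ray(g,uv,0 if n in'LR' else 127))
for a in(-0.12,1.45,-1.69,3.02): print(row([400,50,420],down(a),o))
E
```

```text
[[ 1.    -0.001 -0.     0.046]
 [-0.     0.258 -0.966 31.122]
 [ 0.001  0.966  0.258 64.976]
 [ 0.     0.     0.     1.   ]] 336.01992587191353 251.59606179445035 190.56640664045506
[[ 0.266 -0.     0.964]
 [-0.964  0.     0.266]
 [-0.    -1.     0.   ]]
ruler []
mat [(0.7, [187.8, 1.9, 212.1, 10.7])]
shelf_edge []
4361
((691.6956787109375, 108.8675765991211), (423.217041015625, 183.043212890625), 83.19029235839844)
mat ((432.1701965332031, -354.014404296875), (332.4269714355469, 89.62266540527344), 30.33146095275879)
ruler ((435.29522705078125, -341.7010498046875), (301.4864196777344, 65.55765533447266), 31.724609375)
L (207.2972972972973, 167.74774774774775) [664.2   264.511   0.   ]
R (317.2072072072072, 181.7117117117117) [ 618.035 -126.149    0.   ]
fl (210.45045045045046, 174.05405405405406) [616.199 236.331 127.   ]
fr (312.7027027027027, 186.21621621621622) [579.939 -94.843 127.   ]
bl (214.95495495495493, 134.4144144144144) [749.54  225.599 127.   ]
br (315.85585585585585, 147.02702702702703) [ 710.066 -106.112  127.   ]
-0.934 -0.031 0.798 -1.742 -1.169 -1.169
-0.934 -0.031 0.798 -0.504 -2.556 -2.556
-0.934 -0.031 0.798 -1.973 0.388 0.388
-0.934 -0.031 0.798 -1.271 1.898 1.898
```

Request:
{"method": "apply_moves", "body": {
  "targets": "-0.488 -0.052 0.53 0 -1 0 1;-0.488 -0.052 0.53 0 -1 0 1;-0.488 -0.052 0.53 0 -1 0 1;-0.488 -0.052 0.53 0 -1 0 1;-0.488 -0.052 0.53 0 -1 0 1;-0.488 -0.052 0.53 0 -1 0 1;-0.488 -0.052 0.53 0 -1 0 1;-0.488 -0.052 0.53 0 -1 0 1;-0.488 -0.052 0.53 0 -1 0 1"
}}

```text
clock: 2.6
eef_pos: [330.9, -197.9, 431.3]
tool_rot: [0.684, -0.684, 0.179, -0.18]
contact_force: [0.5, -0.8, -0.4]
gripper_width: 1.002
```

```bash
cat >> h.py <<'E'
def down(a):  # fingers (tool y) down, tool x at world angle a
    x=np.array([np.cos(a),np.sin(a),0]);y=np.array([0,0,-1.]);return np.c_[x,y,np.cross(x,y)]
E
python3 - <<'E'
from h import *
o=manip.get_obs();print(o['clock'],o['q'],o['eef_pos']);M=rot(o['tool_rot']);print(M[:,0],np.arctan2(M[1,0],M[0,0]))
a=np.arctan2(M[1,0],M[0,0])
print(row([400,120,480],down(a+.785),o))
E
```

```text
2.6 [-0.539  0.008 -0.371  1.191  0.001  1.546] [ 330.941 -197.872  431.271]
[ 0.87  -0.492  0.001] -0.5145934468054888
-0.193 -0.097 0.621 -0.001 -0.999 0.002
```

Request:
{"method": "apply_moves", "body": {
  "targets": "-0.193 -0.097 0.621 0 -1 0 1;-0.193 -0.097 0.621 0 -1 0 1;-0.193 -0.097 0.621 0 -1 0 1;-0.193 -0.097 0.621 0 -1 0 1;-0.193 -0.097 0.621 0 -1 0 1;-0.193 -0.097 0.621 0 -1 0 1;-0.193 -0.097 0.621 0 -1 0 1;-0.193 -0.097 0.621 0 -1 0 1;-0.193 -0.097 0.621 0 -1 0 1"
}}

```text
clock: 3.35
eef_pos: [401.2, 125.5, 480.9]
tool_rot: [0.702, -0.699, -0.1, 0.096]
contact_force: [1.1, -0.4, -0.2]
gripper_width: 0.999
```

Request:
{"method": "apply_moves", "body": {
  "targets": "0 0 0 0 -1 0 1;0 0 0 0 -1 0 1;0 0 0 0 -1 0 1;0 0 0 0 -1 0 1;0 0 0 0 -1 0 1;0 0 0 0 -1 0 1;0 0 0 0 -1 0 1;0 0 0 0 -1 0 1"
}}

```text
clock: 4.02
eef_pos: [401.1, 125.1, 480.9]
tool_rot: [0.61, -0.609, -0.361, 0.357]
contact_force: [0.4, 0.3, -0.7]
gripper_width: 0.998
```

```bash
python3 - <<'E'
from h import *
f,o=shot('wrist');save(f,'w1.png',1.5);np.savez('w1.npz',**{k:f[k] for k in f},pos=o['eef_pos'],rotq=o['tool_rot']);print(o['clock'],o['q'],o['eef_pos']);M=rot(o['tool_rot']);print(np.arctan2(M[1,0],M[0,0]))
C=cloud(f,o)
for t in['line','shelf_edge','gap']: print(t,[(x['score'],np.round(x['at']),ray(f,x['at'],127 if t[0]=='s' else 0,o)) for x in manip.tip_of(t,f)[:2]])
for x in manip.regions_of('pot_a',f)[:6]:
    m=x['pixels'];p=C[m&(abs(C[...,2]-60)<6)]
    print(round(x['score'],2),x['box'],f['color'][m].mean(0),cv2.minAreaRect(p[:,:2].astype('f4')) if len(p)>5 else '')
E
```

```text
4.0167 [ 0.301  0.052 -0.195  1.317  0.003  0.807] [401.076 125.091 480.943]
1.0647126108531122
line [(0.97, array([292., 306.]), array([641.356,  66.033,   0.   ]))]
shelf_edge []
gap []
0.94 [242.7, 279.8, 277.7, 337.4] [63.822 50.613 39.879] ((601.8601684570312, 33.48802185058594), (40.37370681762695, 40.325286865234375), 80.83321380615234)
0.79 [197.9, 295.0, 233.3, 336.5] [53.544 55.131 55.23 ] ((582.9444580078125, -30.744131088256836), (40.654197692871094, 31.319717407226562), 70.89329528808594)
0.73 [342.9, 254.9, 351.7, 278.1] [73.262 59.779 28.463] 
0.71 [412.7, 58.3, 482.9, 104.3] [38.135 48.34  50.505] ((439.2176818847656, 368.9547119140625), (39.741477966308594, 41.19544219970703), 3.542253255844116)
```

View pics/w1.png

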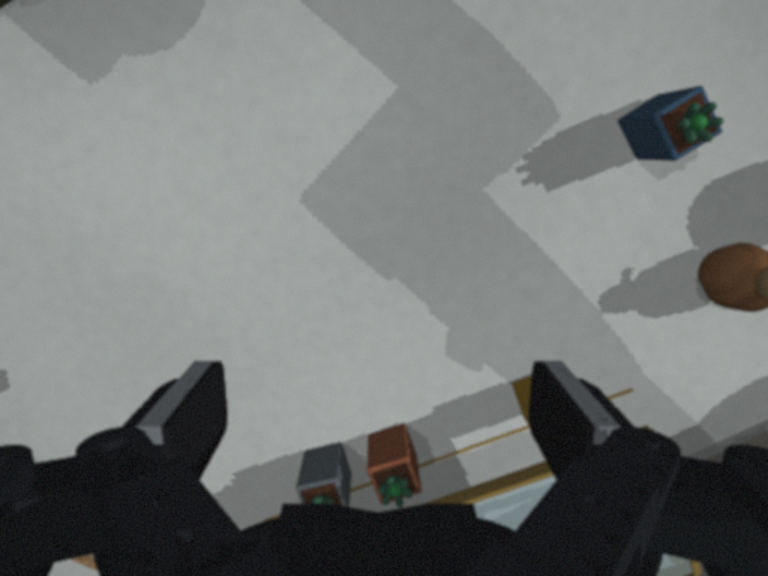

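The wrist view shows the blue planter clearly at (670,125) and grey and terracotta at (325,475) and (395,465). The brass line runs to its left end at (631,390), with the bird at right.

```bash
python3 - <<'E'
from h import *
d=np.load('w1.npz');f={k:d[k] for k in d};o={'eef_pos':f['pos'],'tool_rot':f['rotq']}
L=ray(f,(631.5/1.5,390/1.5),0,o);B=[ray(f,(u/1.5,v/1.5),0,o) for u,v in((470,448),(355,489))]
for b in B: v=L-b; yaw=np.arctan2(-v[0],v[1]);print(L,b,yaw, L-200*v/np.linalg.norm(v))
o=manip.get_obs()
A=1.633
print(row([439,369,260],down(A)),'|',row([439,369,193],down(A)))
E
```

```text
[665.305 267.32    0.   ] [645.865 100.159   0.   ] -0.11577387313728683 [642.202  68.658   0.   ]
[665.305 267.32    0.   ] [630.94  -25.303   0.   ] -0.11690335603091363 [641.977  68.685   0.   ]
0.460 0.444 0.171 0.005 -0.725 0.007 | 0.459 0.578 0.172 0.005 -0.725 0.007
```

Request:
{"method": "apply_moves", "body": {
  "targets": "0.46 0.38 0.171 0.005 -0.725 0.007 1;0.46 0.38 0.171 0.005 -0.725 0.007 1;0.46 0.38 0.171 0.005 -0.725 0.007 1;0.46 0.38 0.171 0.005 -0.725 0.007 1;0.46 0.38 0.171 0.005 -0.725 0.007 1;0.46 0.38 0.171 0.005 -0.725 0.007 1;0.46 0.38 0.171 0.005 -0.725 0.007 1;0.46 0.38 0.171 0.005 -0.725 0.007 1;0.46 0.38 0.171 0.005 -0.725 0.007 1;0.46 0.38 0.171 0.005 -0.725 0.007 1"
}}

```text
clock: 5.1
eef_pos: [438.7, 369.1, 291.1]
tool_rot: [0.484, -0.484, -0.515, 0.517]
contact_force: [-0.0, -0.8, 0.5]
gripper_width: 1.002
```

```bash
python3 - <<'E'
from h import *
f,o=shot('wrist');save(f,'w2.png');C=cloud(f,o);print(o['eef_pos'],o['q'])
for x in manip.regions_of('pot_c',f)[:3]:
    m=x['pixels'];p=C[m&(abs(C[...,2]-60)<4)]
    print(round(x['score'],2),x['box'],len(p),cv2.minAreaRect(p[:,:2].astype('f4')) if len(p)>5 else '')
print(row([439,369,193],down(1.633)))
E
```

```text
[438.715 369.107 291.123] [ 0.7    0.412 -0.22   0.942 -0.     0.636]
0.83 [32.3, 371.3, 61.9, 384.0] 0 
0.66 [222.3, 164.5, 284.9, 244.0] 2456 ((439.343505859375, 369.50701904296875), (40.02542495727539, 39.94558334350586), 3.8759663105010986)
0.002 0.200 0.000 0.000 -0.001 -0.000
```

Request:
{"method": "apply_moves", "body": {
  "targets": "0.001 0.08 0.001 0 0.005 0 1;0.001 0.15 0.001 0 0.005 0 1;0.001 0.2 0.001 0 0.005 0 1;0.001 0.2 0.001 0 0.005 0 1;0.001 0.2 0.001 0 0.005 0 0;0.001 0.2 0.001 0 0.005 0 0;0.001 0.2 0.001 0 0.005 0 0;0.001 0.2 0.001 0 0.005 0 0;0.001 0.2 0.001 0 0.005 0 0;0.001 0.2 0.001 0 0.005 0 0;0.001 0.2 0.001 0 0.005 0 0;0.001 0.2 0.001 0 0.005 0 0",
  "squeeze": 40
}}

```text
clock: 6.2
eef_pos: [439.8, 369.4, 195.6]
tool_rot: [-0.485, 0.486, 0.516, -0.512]
contact_force: [-0.6, -0.6, 7.5]
gripper_width: 0.461
```

```bash
cat >>h.py <<'E'
LM=np.array([642,68.3]);LY=-0.116
LX=np.array([np.cos(LY),np.sin(LY)]);LYv=np.array([-np.sin(LY),np.cos(LY)])
def lw(x,y): return LM+x*LX+y*LYv
def toL(p): return np.array([(p[:2]-LM)@LX,(p[:2]-LM)@LYv])
E
python3 - <<'E'
from h import *
o=manip.get_obs();p=o['eef_pos'];print(p,o['gripper_width'])
g=lw(-97,37.5);print(g)
print(row([p[0],p[1],240],down(1.633)))
for z in(240,200,195): print(z,row([*g,z],down(LY+np.pi/2)))
E
```

```text
[439.774 369.382 195.581] 0.46143152208184907
[549.992 116.775]
0.000 -0.089 -0.000 0.006 -0.006 0.003
240 -0.517 -0.089 -0.192 0.006 0.221 0.003
200 -0.517 -0.009 -0.191 0.006 0.221 0.003
195 -0.517 0.001 -0.191 0.006 0.221 0.003
```

Request:
{"method": "apply_moves", "body": {
  "targets": "0 -0.08 0 0 0 0 0;0 -0.16 0 0 0 0 0;-0.2 -0.17 -0.08 0.006 0.1 0.003 0;-0.517 -0.17 -0.191 0.006 0.22 0.003 0;-0.517 -0.17 -0.191 0.006 0.22 0.003 0;-0.517 -0.17 -0.191 0.006 0.22 0.003 0;-0.517 -0.17 -0.191 0.006 0.22 0.003 0;-0.517 -0.17 -0.191 0.006 0.22 0.003 0;-0.517 -0.17 -0.191 0.006 0.22 0.003 0;-0.517 -0.17 -0.191 0.006 0.22 0.003 0"
}}

```text
clock: 7.03
eef_pos: [551.5, 112.3, 281.3]
tool_rot: [-0.528, 0.531, 0.469, -0.468]
contact_force: [0.9, 0.4, -1.7]
gripper_width: 0.463
```

```bash
python3 - <<'E'
from h import *
f,o=shot('wrist');save(f,'w3.png',1.5);print(o['eef_pos'],o['gripper_width'],o['q'],o['contact_force']);C=cloud(f,o)
g=lw(-97,37.5)
for z in(200,195.5): print(z,row([*g,z],down(LY+np.pi/2)))
for x in manip.regions_of('pot_c',f)[:5]:
    m=x['pixels'];p=C[m];print(round(x['score'],2),x['box'],np.median(p,0),toL(np.median(p,0)),p[:,2].min())
E
```

```text
[551.509 112.272 281.286] 0.4628387143324218 [ 0.201  0.401 -0.266  0.901 -0.002  0.323] [ 0.912  0.412 -1.72 ]
200 0.005 0.162 0.002 0.001 -0.005 0.001
195.5 0.005 0.171 0.002 0.001 -0.005 0.001
0.91 [105.1, 237.6, 178.8, 283.8] [582.388  31.763  39.945] [-54.982 -43.191] -1.0078813828315276
0.76 [194.3, 193.1, 312.8, 339.2] [540.4   113.379 145.7  ] [-106.135   33.017] -1.605851127906078
0.75 [329.3, 234.6, 407.8, 287.7] [601.148 185.077  39.024] [-54.093 111.264] -1.9295738838918624
0.6 [0.0, 229.5, 102.1, 323.3] [576.545 -25.752  55.64 ] [ -54.13  -100.996] -1.0258940044469966
```

View pics/w3.png

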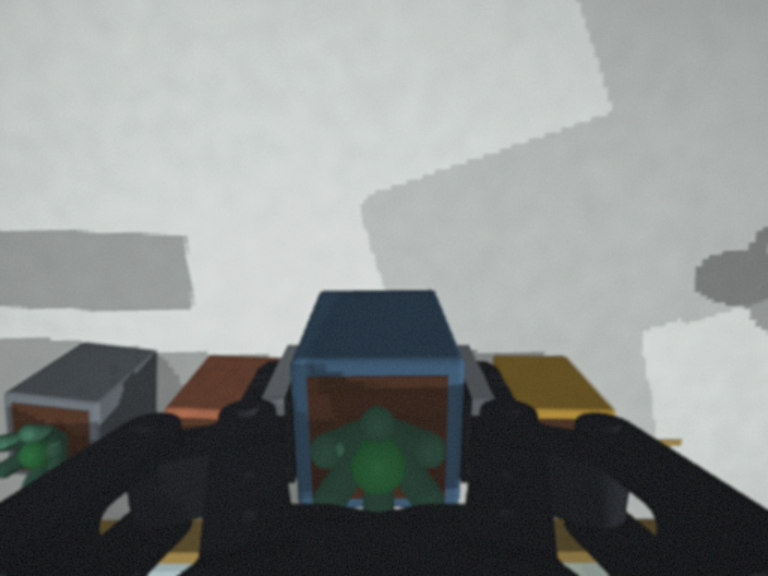

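The blue planter is held square in the middle (380,400), with terracotta left and yellow right, both clear of it. I'll lower it now.

Request:
{"method": "apply_moves", "body": {
  "targets": "0.005 0.07 0.002 0 0 0 0;0.005 0.13 0.002 0 0 0 0;0.005 0.16 0.002 0 -0.005 0 0;0.005 0.17 0.002 0 -0.005 0 0;0.005 0.172 0.002 0 -0.005 0 0;0.005 0.172 0.002 0 -0.005 0 0;0.005 0.172 0.002 0 -0.005 0 0.72;0.005 0.172 0.002 0 -0.005 0 0.72;0.005 0.172 0.002 0 -0.005 0 0.72;0.005 0.172 0.002 0 -0.005 0 0.72"
}}

```text
clock: 7.97
eef_pos: [549.4, 118.7, 195.2]
tool_rot: [0.528, -0.527, -0.471, 0.47]
contact_force: [-0.6, 0.5, -0.1]
gripper_width: 0.718
```

Request:
{"method": "apply_moves", "body": {
  "targets": "0 -0.03 0 0 0 0 0.72;0 -0.11 0 0 0 0 0.72;0 -0.19 0 0 0 0 0.72;0 -0.27 0 0 0 0 0.72;0 -0.35 -0 0 0 0 0.8;0 -0.4 0 0 0 0 1;0 -0.4 0 0 0 0 1"
}}

```text
clock: 8.55
eef_pos: [551.0, 118.8, 402.1]
tool_rot: [-0.526, 0.53, 0.475, -0.466]
contact_force: [0.2, 0.1, -0.6]
gripper_width: 0.998
```

```bash
python3 - <<'E'
from h import *
f,o=shot('wrist');save(f,'w4.png',1.5);print(o['clock'],o['eef_pos'],o['q']);C=cloud(f,o)
for x in manip.regions_of('pot_c',f)[:6]:
    m=x['pixels'];p=C[m&(abs(C[...,2]-60)<4)];f_=C[m&(C[...,2]<50)&(C[...,2]>10)]
    if len(p)>5:
        r=cv2.minAreaRect(p[:,:2].astype('f4'));print(round(x['score'],2),x['box'],toL(np.array(r[0])),r[1],r[2]-np.degrees(LY),f['color'][m].mean(0))
    else: print(x['score'],x['box'],len(p),toL(f_.mean(0)) if len(f_) else '')
g,_=shot('top');C=cloud(g)
for n in('mat','ruler'):
    r=manip.regions_of(n,g)[0]['pixels'];h={'mat':4,'ruler':12}[n];p=C[r&(abs(C[...,2]-h)<4)]
    print(n,len(p),cv2.minAreaRect(p[:,:2].astype('f4')))
print([(x['score'],ray(g,x['at'],46)) for x in manip.tip_of('ruler_grip',g)])
a=0.55
print(row([370,-200,400],down(a+.3)))
E
```

```text
8.55 [550.988 118.808 402.126] [ 0.212  0.321 -0.058  1.178  0.001  0.326]
0.69 [80.2, 184.5, 139.7, 243.1] [ -41.546 -106.768] (40.179344177246094, 40.578285217285156) 82.63121948113474 [58.126 63.875 60.513]
0.65 [229.8, 137.6, 275.3, 185.7] [-99.668  40.063] (39.55603790283203, 39.68245315551758) 90.61796722283395 [58.087 70.984 69.737]
0.61 [148.9, 189.8, 199.2, 244.1] [-38.285 -39.254] (39.912574768066406, 34.86075973510742) 87.45465240349802 [72.927 58.651 44.997]
0.59 [294.4, 192.7, 343.5, 246.3] [-37.766 112.361] (40.26661682128906, 34.79277038574219) 89.13276061883005 [79.398 70.975 41.274]
0.25 [212.6, 315.7, 294.3, 339.7] 0 
mat 718 ((433.9342956542969, -352.9365234375), (328.225341796875, 87.61557006835938), 30.46349334716797)
ruler 0 ((0.0, 0.0), (0.0, 0.0), 0.0)
[(0.73, array([ 426.631, -317.038,   46.   ])), (0.17, array([ 422.904, -337.226,   46.   ]))]
-0.673 -0.013 0.283 -0.004 0.773 -0.001
```

Request:
{"method": "apply_moves", "body": {
  "targets": "-0.673 -0.013 0.283 0 0.773 0 1;-0.673 -0.013 0.283 0 0.773 0 1;-0.673 -0.013 0.283 0 0.773 0 1;-0.673 -0.013 0.283 0 0.773 0 1;-0.673 -0.013 0.283 0 0.773 0 1;-0.673 -0.013 0.283 0 0.773 0 1;-0.673 -0.013 0.283 0 0.773 0 1;-0.673 -0.013 0.283 0 0.773 0 1;-0.673 -0.013 0.283 0 0.773 0 1;-0.673 -0.013 0.283 0 0.773 0 1"
}}

```text
clock: 9.68
eef_pos: [367.1, -203.4, 398.9]
tool_rot: [0.646, -0.644, -0.287, 0.291]
contact_force: [0.1, 0.8, -0.0]
gripper_width: 1.0
```

```bash
python3 - <<'E'
from h import *
o=manip.get_obs();print(o['eef_pos'],o['q']);print(row([410,-310,400],down(0.53)))
E
```

```text
[ 367.123 -203.404  398.924] [-0.505  0.085 -0.373  1.117 -0.003  0.223]
-0.102 -0.003 -0.206 -0.005 0.399 -0.007
```

Request:
{"method": "apply_moves", "body": {
  "targets": "-0.102 0 -0.206 0 0.399 0 1;-0.102 0 -0.206 0 0.399 0 1;-0.102 0 -0.206 0 0.399 0 1;-0.102 0 -0.206 0 0.399 0 1;-0.102 0 -0.206 0 0.399 0 1"
}}

```text
clock: 10.1
eef_pos: [410.6, -310.9, 396.8]
tool_rot: [0.684, -0.681, -0.182, 0.187]
contact_force: [-0.4, 0.5, -0.6]
gripper_width: 0.999
```

```bash
python3 - <<'E'
from h import *
f,o=shot('wrist');save(f,'w5.png',1.5);print(o['clock'],o['eef_pos'],o['q']);C=cloud(f,o)
np.savez('w5.npz',C=C,color=f['color'],rz=f['range_z'])
for n in('ruler','mat'):
  for x in manip.regions_of(n,f)[:2]:
    h={'mat':4,'ruler':12}[n];m=x['pixels'];p=C[m&(abs(C[...,2]-h)<4)];print(n,x['score'],x['box'],len(p),np.median(p[:,2]),cv2.minAreaRect(p[:,:2].astype('f4')))
  print([(x['score'],ray(f,x['at'],4 if n=='ruler' else 0,o)) for x in manip.tip_of(n,f)])
print([(x['score'],x['at'],ray(f,x['at'],46,o)) for x in manip.tip_of('ruler_grip',f)])
m=(C[...,2]>25)&(C[...,2]<80)&(np.hypot(C[...,0]-430,C[...,1]+325)<60);p=C[m]
for lo in range(25,75,10):
    q=p[(p[:,2]>=lo)&(p[:,2]<lo+10)];print(lo,len(q),q.min(0),q.max(0),q.mean(0)) if len(q) else 0
E
```

```text
10.1 [ 410.605 -310.889  396.829] [-0.647  0.25  -0.173  1.156 -0.004  0.395]
ruler 0.69 [121.2, 172.4, 399.4, 234.9] 11036 11.677030447589715 ((438.9288024902344, -348.5437316894531), (300.1015930175781, 50.97844314575195), 32.79352569580078)
[(0.56, array([ 440.494, -346.464,    4.   ]))]
mat 0.75 [103.9, 170.5, 403.2, 247.7] 7974 3.6644859703464476 ((434.6022033691406, -356.03900146484375), (331.47283935546875, 87.64903259277344), 30.527549743652344)
[]
[(0.66, [256.0, 189.0], array([ 420.684, -324.218,   46.   ]))]
25 86 [ 424.157 -355.965   25.064] [ 449.635 -337.748   34.839] [ 438.155 -347.106   30.127]
35 95 [ 419.232 -349.511   35.003] [ 446.593 -331.043   44.735] [ 434.21  -341.289   40.173]
45 105 [ 417.118 -344.475   45.082] [ 441.993 -323.962   54.903] [ 430.622 -335.331   50.098]
55 120 [ 412.651 -338.664   55.031] [ 438.736 -319.297   64.877] [ 426.709 -329.585   59.99 ]
65 546 [ 400.197 -332.646   65.07 ] [ 435.068 -297.873   74.977] [ 415.493 -312.347   70.934]
```

View pics/w5.png

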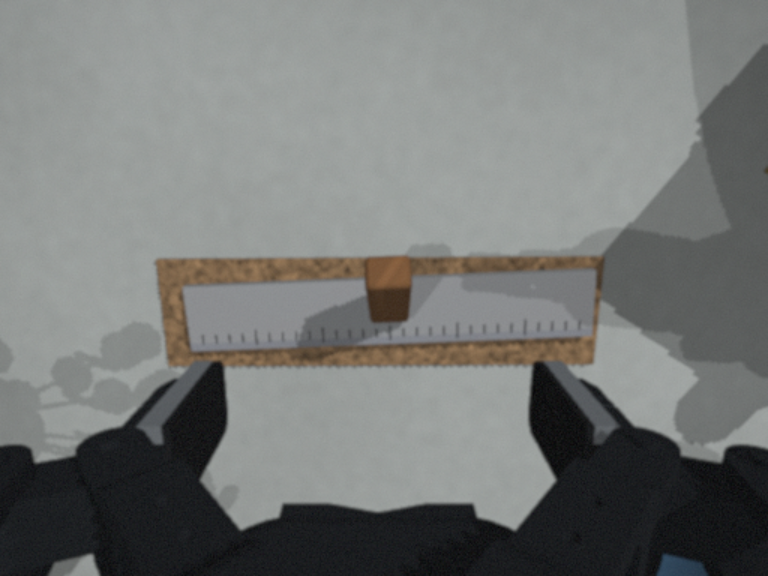

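Ruler seen flat on the mat, handle at (388,290), pads clear to both sides. The measurements match the given sizes (300×51 mm, mat 331×88 mm).

```bash
cat >>h.py <<'E'
def tilt(yaw,t): # tool x along ruler y (ruler x at yaw), fingers tilted t from down towards ruler +x
    u=np.array([np.cos(yaw),np.sin(yaw),0]);x=np.array([-u[1],u[0],0]);y=np.sin(t)*u+np.array([0,0,-np.cos(t)])
    return np.c_[x,y,np.cross(x,y)]
TT=0.75;DEP=5
def tcp(xy,zb,yaw,back=0): # TCP for ruler origin xy, underside zb, yaw
    u=np.array([np.cos(yaw),np.sin(yaw)]);Rm=tilt(yaw,TT)
    g=np.r_[np.array(xy)-26*u,zb+42];return g-(155-DEP+back)*Rm[:,1],Rm
RU=((439,-348.5),4,0.5724-np.pi/2)
E
python3 - <<'E'
from h import *
o=manip.get_obs()
for b in(90,40,0): p,Rm=tcp(*RU,back=b);print(b,p,row(p,Rm,o))
E
```

```text
90 [ 336.307 -189.127  221.605] -0.004 0.355 0.280 -0.959 -0.047 -0.027
40 [ 354.767 -217.777  185.021] -0.000 0.428 0.211 -0.959 -0.047 -0.027
0 [ 369.536 -240.696  155.753] 0.002 0.487 0.157 -0.959 -0.047 -0.027
```

Request:
{"method": "apply_moves", "body": {
  "targets": "-0.004 0.1 0.28 -0.959 -0.047 -0.027 1;-0.004 0.1 0.28 -0.959 -0.047 -0.027 1;-0.004 0.1 0.28 -0.959 -0.047 -0.027 1;-0.004 0.1 0.28 -0.959 -0.047 -0.027 1;-0.004 0.2 0.28 -0.959 -0.047 -0.027 1;-0.004 0.28 0.28 -0.959 -0.047 -0.027 1;-0.004 0.355 0.28 -0.959 -0.047 -0.027 1;-0.004 0.355 0.28 -0.959 -0.047 -0.027 1;-0.004 0.355 0.28 -0.959 -0.047 -0.027 1"
}}

```text
clock: 11.15
eef_pos: [334.5, -187.6, 220.6]
tool_rot: [-0.382, 0.879, 0.26, -0.113]
contact_force: [-0.6, 0.4, -0.3]
gripper_width: 1.002
```

```bash
python3 - <<'E'
from h import *
f,o=shot('wrist');print(o['eef_pos'],o['q'],o['contact_force']);C=cloud(f,o)
for x in manip.regions_of('ruler',f)[:2]:
    m=x['pixels'];p=C[m&(abs(C[...,2]-12)<4)];print(x['score'],x['box'],len(p),cv2.minAreaRect(p[:,:2].astype('f4')) if len(p)>9 else'')
for b in(90,40,0): p,Rm=tcp(*RU,back=b);print(b,row(p,Rm,o))
E
```

```text
[ 334.464 -187.635  220.644] [-0.354  0.118 -1.188 -0.377 -0.42   0.501] [-0.63   0.415 -0.293]
0.61 [42.1, 154.8, 461.4, 249.0] 14474 ((438.8366394042969, -348.22308349609375), (301.67041015625, 53.127620697021484), 32.787654876708984)
90 0.001 0.002 -0.005 0.001 0.002 0.002
40 0.001 0.102 -0.005 0.001 0.002 0.002
0 0.001 0.182 -0.004 0.001 0.002 0.002
```

Request:
{"method": "apply_moves", "body": {
  "targets": "0.001 0.06 -0.005 0 0.002 0.002 1;0.001 0.12 -0.005 0 0.002 0.002 1;0.001 0.165 -0.004 0 0.002 0.002 1;0.001 0.182 -0.004 0 0.002 0.002 1;0.001 0.182 -0.004 0 0.002 0.002 1;0.001 0.182 -0.004 0 0.002 0.002 0;0.001 0.182 -0.004 0 0.002 0.002 0;0.001 0.182 -0.004 0 0.002 0.002 0;0.001 0.182 -0.004 0 0.002 0.002 0;0.001 0.182 -0.004 0 0.002 0.002 0;0.001 0.182 -0.004 0 0.002 0.002 0;0.001 0.182 -0.004 0 0.002 0.002 0",
  "squeeze": 90
}}

```text
clock: 12.25
eef_pos: [367.4, -239.7, 153.8]
tool_rot: [-0.385, 0.879, 0.258, -0.115]
contact_force: [-2.5, 4.4, 7.0]
gripper_width: 0.314
```

```bash
python3 - <<'E'
from h import *
o=manip.get_obs();print(o['eef_pos'],o['q'],o['contact_force'],o['gripper_width']);M=rot(o['tool_rot'])
p,Rm=tcp(*RU);print(p,'rel rot',R.from_matrix(Rm.T@M).as_rotvec())
# grasp transform ruler->tool
W=np.eye(4);W[:3,:3]=R.from_euler('z',RU[2]).as_matrix();W[:3,3]=[*RU[0],RU[1]]
E=np.eye(4);E[:3,:3]=M;E[:3,3]=o['eef_pos'];G=np.linalg.inv(W)@E;np.save('G.npy',G);print(G)
print(row(o['eef_pos']+[0,0,130],M,o))
E
```

```text
[ 367.424 -239.672  153.751] [-0.461  0.39  -1.183 -0.67  -0.356  0.411] [-2.499  4.393  7.008] 0.31399706770892394
[ 369.536 -240.696  155.753] rel rot [ 0.006 -0.002  0.002]
[[  -0.       0.677   -0.736 -130.25 ]
 [   1.      -0.002   -0.002   -1.221]
 [  -0.003   -0.736   -0.677  149.751]
 [   0.       0.       0.       1.   ]]
-0.001 -0.191 -0.176 0.000 0.000 0.000
```

```bash
cat > k.py <<'E'
from h import *
from scipy.optimize import least_squares
D=[([-1.302,.261,-.139,1.173,0,1.571],[139.344,-505.786,403.868]),([-.539,.008,-.371,1.191,.001,1.546],[330.941,-197.872,431.271]),
([.301,.052,-.195,1.317,.003,.807],[401.076,125.091,480.943]),([.7,.412,-.22,.942,0,.636],[438.715,369.107,291.123]),
([.201,.401,-.266,.901,-.002,.323],[551.509,112.272,281.286]),([.212,.321,-.058,1.178,.001,.326],[550.988,118.808,402.126]),
([-.505,.085,-.373,1.117,-.003,.223],[367.123,-203.404,398.924]),([-.647,.25,-.173,1.156,-.004,.395],[410.605,-310.889,396.829]),
([-.354,.118,-1.188,-.377,-.42,.501],[334.464,-187.635,220.644]),([-.461,.39,-1.183,-.67,-.356,.411],[367.424,-239.672,153.751])]
def V(x,a): return np.array([x[0]*np.cos(a)+x[1]*np.sin(a),0,-x[0]*np.sin(a)+x[1]*np.cos(a)])
def fk(q,x):
    s=q[1]-q[2]+q[3];Rz=R.from_euler('z',q[0])
    # s=pi/2 is down: fingers dir in plane = (cos s,0,-sin s); q5 rotates about in-plane perpendicular
    n=np.array([np.sin(s),0,np.cos(s)]);f=np.array([np.cos(s),0,-np.sin(s)])
    d=R.from_rotvec(n*q[4]*x[8]).apply(f)
    return Rz.apply(np.array([0,0,x[7]])+V(x[0:2],q[1])+V(x[2:4],q[1]-q[2])+x[4]*d+x[5]*f+x[6]*n),Rz.apply(d)
def res(x): return np.concatenate([fk(q,x)[0]-p for q,p in D]+[0.02*x[5:7]])
best=min((least_squares(res,[0,300,300,0,90,0,0,250,sg,]) for sg in(1,-1)),key=lambda r:r.cost)
x=best.x
if __name__=='__main__':
    print(x,best.cost);print(np.round(res(x)[:-2].reshape(-1,3),1))
    print(fk(D[-1][0],x)[1],tilt(RU[2],TT)[:,1])
    lo=np.array([-2.78,-.83,-1.28,-1.9,-1.57]);hi=np.array([2.78,1.72,1.37,2.12,1.48])
    for t in(.75,.6,.5,.4):
        for e in(-130,-110,0):
            pos=np.r_[lw(e-25-26-150*np.sin(t),2),2+42+150*np.cos(t)];y=tilt(LY,t)[:,1]
            r=least_squares(lambda q:np.r_[fk(np.r_[q,0],x)[0]-pos,200*(fk(np.r_[q,0],x)[1]-y)],[.2,.3,-1,0,-.1],bounds=(lo,hi))
            print(t,e,r.x,r.cost)
E
python3 k.py
```

```text
[  2.213 568.686 382.593  58.205 233.046  29.182   1.461 212.336   0.622] 1.3017261571440224
[[ 0.  -0.2 -0.3]
 [-0.1  0.2  0. ]
 [ 0.1 -0.1 -0.1]
 [-0.1  0.3  0.1]
 [ 0.  -0.2  0.6]
 [-0.1 -0.1 -0.5]
 [ 0.  -0.1  0.7]
 [-0.1  0.  -0.2]
 [ 0.1 -0.1 -0.7]
 [-0.   0.1  0.5]]
[ 0.443 -0.465 -0.766] [ 0.369 -0.573 -0.732]
0.75 -130 [ 0.543  0.362 -1.28  -0.655 -0.696] 68.26989317498783
0.75 -110 [ 0.492  0.395 -1.28  -0.741 -0.645] 6.6086127551340414
0.75 0 [ 0.31   0.448 -1.064 -0.644 -0.459] 1.6395512490790492e-26
0.6 -130 [ 0.439  0.278 -1.184 -0.418 -0.486] 2.9720931180261193e-24
0.6 -110 [ 0.403  0.293 -1.146 -0.404 -0.456] 1.5431160849036916e-26
0.6 0 [ 0.262  0.387 -0.919 -0.302 -0.338] 7.208835777267594e-24
0.5 -130 [ 0.382  0.245 -1.085 -0.207 -0.372] 2.2008382631698388e-26
0.5 -110 [ 0.352  0.265 -1.047 -0.194 -0.351] 1.641105705655763e-26
0.5 0 [ 0.234  0.378 -0.818 -0.099 -0.265] 9.471760444351358e-27
0.4 -130 [ 0.332  0.24  -0.988 -0.021 -0.273] 8.989860416642606e-27
0.4 -110 [ 0.308  0.262 -0.949 -0.008 -0.259] 1.2658906412863975e-26
0.4 0 [ 0.208  0.386 -0.716  0.088 -0.2  ] 1.414161362505762e-26
```

```bash
sed -i 's/x\[8\])/x[8])/; s/^def res.*/def res(x): return np.concatenate([fk(q,x)[0]-p for q,p in D]+[[0.02*x[6],1000*(x[8]-1)]]+[200*(fk(q,x)[1]-tilt(RU[2],TT)[:,1]) for q,p in D[-2:]])/; s/res(x)\[:-2\]/res(x)[:30]/' k.py; python3 k.py
```

```text
[ -0.162 567.744 385.897  60.498 147.129 120.881   0.003 217.845   1.   ] 1.2678235763308585
[[ 0.  -0.1 -0. ]
 [-0.   0.1 -0.3]
 [ 0.1 -0.1  0.2]
 [-0.1  0.3 -0.1]
 [ 0.1 -0.2  0.1]
 [-0.1 -0.1 -0. ]
 [ 0.1 -0.1  0.3]
 [-0.2  0.1 -0.1]
 [ 0.1  0.  -0. ]
 [-0.1 -0.   0. ]]
[ 0.365 -0.57  -0.736] [ 0.369 -0.573 -0.732]
0.75 -130 [ 0.419  0.323 -1.28  -0.651 -0.359] 87.5487092674628
0.75 -110 [ 0.382  0.36  -1.28  -0.732 -0.333] 14.010228931185937
0.75 0 [ 0.25   0.432 -1.072 -0.649 -0.246] 3.0094119087808295e-27
0.6 -130 [ 0.358  0.255 -1.186 -0.417 -0.261] 1.3558178317998765e-23
0.6 -110 [ 0.331  0.273 -1.148 -0.403 -0.246] 1.8211643212919686e-22
0.6 0 [ 0.221  0.375 -0.923 -0.301 -0.188] 5.04514015467752e-24
0.5 -130 [ 0.324  0.228 -1.085 -0.202 -0.206] 7.406468668444306e-27
0.5 -110 [ 0.3    0.25  -1.047 -0.19  -0.195] 1.0884149643159493e-26
0.5 0 [ 0.203  0.368 -0.821 -0.097 -0.151] 8.975833483671645e-27
0.4 -130 [ 0.292  0.228 -0.987 -0.014 -0.155] 2.4578559561791278e-25
0.4 -110 [ 0.272  0.251 -0.948 -0.002 -0.148] 1.2029887832265788e-25
0.4 0 [ 0.186  0.379 -0.718  0.091 -0.116] 7.768406371777066e-27
```

```bash
cat > k2.py <<'E'
from k import *
lo=np.array([-2.78,-.83,-1.28,-1.9,-1.57]);hi=np.array([2.78,1.72,1.37,2.12,1.48])
def ik(pos,y):
    r=least_squares(lambda q:np.r_[fk(np.r_[q,0],x)[0]-pos,200*(fk(np.r_[q,0],x)[1]-y)],[.2,.3,-1,0,-.1],bounds=(lo,hi));return r.x,r.cost
E
python3 - <<'E'
from k2 import *
for t in(.68,.72):
  for e,z in((-130,2),(-130,30),(-130,90),(0,2)):
    pos=np.r_[lw(e-51-155*np.sin(t),2),z+42+155*np.cos(t)];print(t,e,z,*ik(pos,tilt(LY,t)[:,1]))
import h
h.TT=.68;h.DEP=0
o=manip.get_obs();p,Rm=h.tcp(*RU);print(ik(p,Rm[:,1]),row(p,Rm,o))
E
```

```text
0.68 -130 2 [ 0.392  0.286 -1.269 -0.6   -0.311] 2.0541506563647605e-27
0.68 -130 30 [ 0.392  0.182 -1.222 -0.449 -0.311] 7.564806302520181e-27
0.68 -130 90 [ 0.392  0.004 -1.111 -0.16  -0.311] 8.389936320453893e-27
0.68 0 2 [ 0.239  0.385 -1.006 -0.469 -0.22 ] 2.4286069043360375e-27
0.72 -130 2 [ 0.41   0.299 -1.28  -0.628 -0.339] 22.537392837625774
0.72 -130 30 [ 0.408  0.207 -1.264 -0.551 -0.336] 8.476865094423755e-28
0.72 -130 90 [ 0.408  0.011 -1.151 -0.241 -0.336] 1.9766941297143395e-23
0.72 0 2 [ 0.247  0.403 -1.046 -0.565 -0.236] 1.7153780384030902e-26
(array([-0.478,  0.331, -1.112, -0.484, -0.318]), np.float64(7.195298924134001e-27)) 0.002 -0.010 -0.027 0.082 0.003 -0.003
```

Request:
{"method": "apply_moves", "body": {
  "targets": "0 0 0 0 0 0 0.6;0 0 0 0 0 0 0.6;0 0 0 0 0 0 0.6;0 0 0 0 0 0 0.6;0.002 -0.01 -0.03 0.095 0.003 -0.003 0.6;0.002 -0.01 -0.03 0.095 0.003 -0.003 0.6;0.002 -0.01 -0.03 0.095 0.003 -0.003 0.6;0.002 -0.01 -0.03 0.095 0.003 -0.003 0;0.002 -0.01 -0.03 0.095 0.003 -0.003 0;0.002 -0.01 -0.03 0.095 0.003 -0.003 0;0.002 -0.01 -0.03 0.095 0.003 -0.003 0;0.002 -0.01 -0.03 0.095 0.003 -0.003 0",
  "squeeze": 90
}}

```text
clock: 13.25
eef_pos: [372.0, -245.3, 167.4]
tool_rot: [-0.417, 0.864, 0.254, -0.123]
contact_force: [-1.9, 1.6, 5.4]
gripper_width: 0.32
```

```bash
cat > plan.py <<'E'
from k2 import *
import sys
G=np.load('G.npy') if len(sys.argv)<9 else None
def W(xy,z,yaw):
    w=np.eye(4);w[:3,:3]=R.from_euler('z',yaw).as_matrix();w[:3,3]=[*xy,z];return w
def Wl(e,y,z,dyaw=0): return W(lw(e-25,y),z,LY+dyaw)   # ruler edge at line-x e
def E(o):
    e=np.eye(4);e[:3,:3]=rot(o['tool_rot']);e[:3,3]=o['eef_pos'];return e
def cmd(w,o):
    t=w@G;q,c=ik(t[:3,3],t[:3,1]);return row(t[:3,3],t[:3,:3],o)+'  q %s err %.2g'%(np.round(q,2),c)
def cur(o): # ruler pose now: line frame edge-mid x, y, z, yaw, tilt
    w=E(o)@np.linalg.inv(G);p=w[:3,3]+25*w[:3,0];return np.r_[toL(p),w[2,3],np.arctan2(w[1,0],w[0,0])-LY,w[2,0],w[2,1]]
E
python3 - <<'E'
import plan;from plan import *
o=manip.get_obs();print(o['eef_pos'],o['q'],o['contact_force'],o['gripper_width'])
plan.G=np.linalg.inv(W(*RU))@E(o);np.save('G.npy',plan.G);print(plan.G)
w=W(*RU)
for dz in(30,90): 
    v=w.copy();v[2,3]+=dz;print(cmd(v,o))
for e,z in((-150,90),(-128,90),(-128,2),(0,2)): print(e,z,cmd(Wl(e,2,z),o))
E
```

```text
[ 371.985 -245.328  167.431] [-0.481  0.325 -1.104 -0.462 -0.313  0.419] [-1.92   1.561  5.435] 0.3201361460887856
[[   0.       0.621   -0.784 -123.026]
 [   1.      -0.001   -0.      -0.45 ]
 [  -0.001   -0.784   -0.621  163.431]
 [   0.       0.       0.       1.   ]]
-0.000 -0.047 -0.037 -0.000 0.000 0.000  q [-0.48  0.24 -1.06 -0.34 -0.31] err 5.1e-26
-0.000 -0.141 -0.112 -0.000 0.000 0.000  q [-0.48  0.1  -0.97 -0.11 -0.31] err 3.4e-25
-150 90 0.335 -0.518 0.376 -0.001 -0.880 -0.698  q [ 0.42 -0.03 -1.13 -0.13 -0.33] err 3.7e-26
-128 90 0.369 -0.500 0.354 -0.001 -0.880 -0.698  q [ 0.39  0.01 -1.1  -0.14 -0.3 ] err 2.4e-26
-128 2 0.369 -0.362 0.463 -0.001 -0.880 -0.698  q [ 0.39  0.28 -1.26 -0.57 -0.3 ] err 9e-27
0 2 0.567 -0.261 0.336 -0.001 -0.880 -0.698  q [ 0.24  0.38 -1.   -0.45 -0.22] err 2e-27
```

Request:
{"method": "apply_moves", "body": {
  "targets": "0 -0.05 -0.04 0 0 0 0;0 -0.1 -0.08 0 0 0 0;0 -0.14 -0.112 0 0 0 0;0.04 -0.18 -0.05 0 -0.1 -0.08 0;0.08 -0.23 0.01 0 -0.2 -0.16 0;0.12 -0.28 0.07 0 -0.31 -0.25 0;0.16 -0.32 0.13 0 -0.42 -0.335 0;0.2 -0.37 0.19 0 -0.53 -0.42 0;0.24 -0.41 0.25 0 -0.64 -0.51 0;0.28 -0.46 0.31 0 -0.75 -0.6 0;0.32 -0.5 0.36 0 -0.84 -0.67 0;0.335 -0.518 0.376 0 -0.88 -0.698 0"
}}

```text
clock: 14.25
eef_pos: [344.2, 107.7, 252.2]
tool_rot: [-0.325, 0.669, 0.601, -0.292]
contact_force: [1.2, -0.4, -1.8]
gripper_width: 0.309
```

```bash
python3 - <<'E'
from plan import *
f,o=shot('wrist');print(o['clock'],o['q'],o['contact_force'],o['gripper_width'],cur(o))
g,_=shot('top');C=cloud(g)
for x in manip.regions_of('ruler',g)[:2]:
    m=x['pixels'];p=C[m];p=p[abs(p[:,2]-np.median(p[:,2]))<8];print(x['score'],x['box'],np.median(p[:,2]),cv2.minAreaRect(p[:,:2].astype('f4')))
C=cloud(f,o)
for x in manip.regions_of('ruler',f)[:1]:
    m=x['pixels'];p=C[m];p=p[abs(p[:,2]-102)<8];r=cv2.minAreaRect(p[:,:2].astype('f4'));print(x['score'],x['box'],np.median(p[:,2]),r,toL(np.array(r[0])))
save(f,'w6.png',1.5)
for e,z in((-140,90),(-135,40),(-131,2)): print(e,z,cmd(Wl(e,2,z),o))
E
```

```text
14.25 [ 0.433 -0.028 -1.132 -0.127 -0.323  0.44 ] [ 1.164 -0.434 -1.849] 0.30947917637402156 [-152.987    6.644   88.273    0.009   -0.004    0.001]
0.73 [207.3, 206.6, 300.2, 238.0] 96.76622398771133 ((466.6919860839844, 98.65007019042969), (299.2737731933594, 50.678627014160156), 83.82825469970703)
0.62 [210.0, 134.3, 317.3, 188.8] 124.60774478912663 ((665.179931640625, 69.00624084472656), (337.12744140625, 140.2148895263672), 83.3215103149414)
0.56 [0.0, 187.0, 511.7, 341.9] 95.93000783176484 ((466.2788391113281, 95.839599609375), (298.5951232910156, 53.32704162597656), 83.94346618652344) [-177.728    7.017]
-140 90 -0.006 0.013 -0.021 -0.005 0.009 0.009  q [ 0.41 -0.01 -1.12 -0.13 -0.32] err 1.7e-26
-135 40 -0.007 0.098 0.033 -0.005 0.009 0.009  q [ 0.4   0.14 -1.2  -0.37 -0.31] err 2.2e-26
-131 2 -0.007 0.163 0.074 -0.005 0.009 0.009  q [ 0.39  0.28 -1.26 -0.57 -0.31] err 2.6e-27
```

View pics/w6.png

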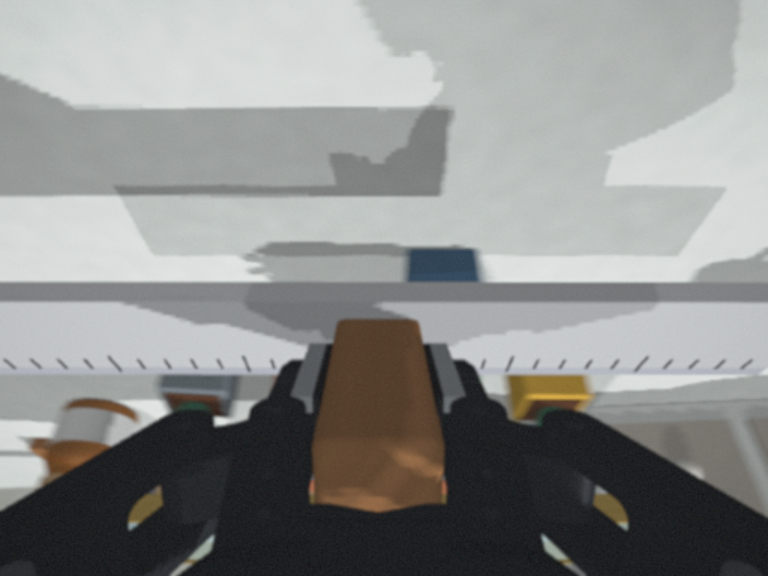

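The ruler is held level and square, with blue visible beneath it at (445,265), and yellow and grey beyond. The wrist and top measurements agree with the held pose to 1–2 mm.

Request:
{"method": "apply_moves", "body": {
  "targets": "-0.006 0.013 -0.021 -0.005 0.009 0.009 0;-0.006 0.05 0.004 -0.005 0.009 0.009 0;-0.006 0.098 0.033 -0.005 0.009 0.009 0;-0.007 0.13 0.054 -0.005 0.009 0.009 0;-0.007 0.155 0.069 -0.005 0.009 0.009 0;-0.007 0.163 0.074 -0.005 0.009 0.009 0;-0.007 0.163 0.074 -0.005 0.009 0.009 0"
}}

```text
clock: 15.03
eef_pos: [364.1, 96.5, 163.9]
tool_rot: [-0.326, 0.677, 0.593, -0.29]
contact_force: [-1.6, -1.7, 0.5]
gripper_width: 0.316
```

```bash
python3 - <<'E'
from plan import *
o=manip.get_obs();print(o['clock'],o['q'],o['contact_force'],o['gripper_width'],cur(o))
for e in(-110,-80,-60,-40,-20,-10): print(e,cmd(Wl(e,2,2),o))
E
```

```text
15.0333 [ 0.378  0.28  -1.268 -0.58  -0.31   0.409] [-1.647 -1.713  0.533] 0.3160214040692336 [-131.54    -6.287    0.306   -0.013   -0.002   -0.005]
-110 0.012 0.024 -0.035 -0.002 -0.009 -0.015  q [ 0.36  0.29 -1.22 -0.56 -0.29] err 2.9e-26
-80 0.013 0.061 -0.082 -0.002 -0.009 -0.015  q [ 0.32  0.32 -1.16 -0.53 -0.26] err 3.2e-26
-60 0.013 0.086 -0.114 -0.002 -0.009 -0.015  q [ 0.29  0.33 -1.12 -0.51 -0.25] err 6.7e-27
-40 0.014 0.111 -0.145 -0.002 -0.009 -0.015  q [ 0.27  0.35 -1.08 -0.49 -0.24] err 1.6e-26
-20 0.014 0.135 -0.176 -0.002 -0.009 -0.015  q [ 0.25  0.36 -1.04 -0.47 -0.23] err 4e-27
-10 0.014 0.148 -0.192 -0.002 -0.009 -0.015  q [ 0.25  0.37 -1.02 -0.46 -0.22] err 2.6e-26
```

Request:
{"method": "apply_moves", "body": {
  "targets": "0.012 0.008 -0.018 -0.002 -0.009 -0.015 0;0.012 0.016 -0.026 -0.002 -0.009 -0.015 0;0.012 0.024 -0.035 -0.002 -0.009 -0.015 0;0.012 0.033 -0.046 -0.002 -0.009 -0.015 0;0.012 0.042 -0.058 -0.002 -0.009 -0.015 0;0.013 0.052 -0.07 -0.002 -0.009 -0.015 0;0.013 0.061 -0.082 -0.002 -0.009 -0.015 0;0.013 0.07 -0.093 -0.002 -0.009 -0.015 0;0.013 0.078 -0.104 -0.002 -0.009 -0.015 0;0.013 0.086 -0.114 -0.002 -0.009 -0.015 0;0.013 0.095 -0.125 -0.002 -0.009 -0.015 0;0.013 0.103 -0.135 -0.002 -0.009 -0.015 0"
}}

```text
clock: 16.03
eef_pos: [448.4, 91.8, 164.7]
tool_rot: [-0.326, 0.672, 0.598, -0.291]
contact_force: [-7.6, 1.3, 0.9]
gripper_width: 0.315
```

```bash
python3 - <<'E'
from plan import *
f,o=shot('wrist');save(f,'w7.png',1.5);print(o['clock'],o['q'],o['contact_force'],o['gripper_width'],cur(o))
for e in(-40,-30,-20,-12,-7,-4,0): print(e,cmd(Wl(e,2,2),o))
E
```

```text
16.0333 [ 0.279  0.343 -1.096 -0.496 -0.24   0.315] [-7.579  1.275  0.936] 0.31472753029062933 [-47.538   1.471   0.872   0.001  -0.003  -0.   ]
-40 0.001 0.008 -0.012 -0.004 0.001 0.000  q [ 0.27  0.35 -1.08 -0.49 -0.24] err 1.6e-26
-30 0.001 0.020 -0.028 -0.004 0.001 0.000  q [ 0.26  0.36 -1.06 -0.48 -0.23] err 9.1e-28
-20 0.001 0.032 -0.043 -0.004 0.001 0.000  q [ 0.25  0.36 -1.04 -0.47 -0.23] err 4e-27
-12 0.001 0.042 -0.056 -0.004 0.001 0.000  q [ 0.25  0.37 -1.02 -0.46 -0.22] err 1.1e-26
-7 0.001 0.048 -0.064 -0.004 0.001 0.000  q [ 0.24  0.37 -1.01 -0.46 -0.22] err 2.5e-27
-4 0.001 0.052 -0.069 -0.004 0.001 0.000  q [ 0.24  0.38 -1.01 -0.45 -0.22] err 1.3e-26
0 0.001 0.057 -0.075 -0.004 0.001 0.000  q [ 0.24  0.38 -1.   -0.45 -0.22] err 2e-27
```

View pics/w7.png

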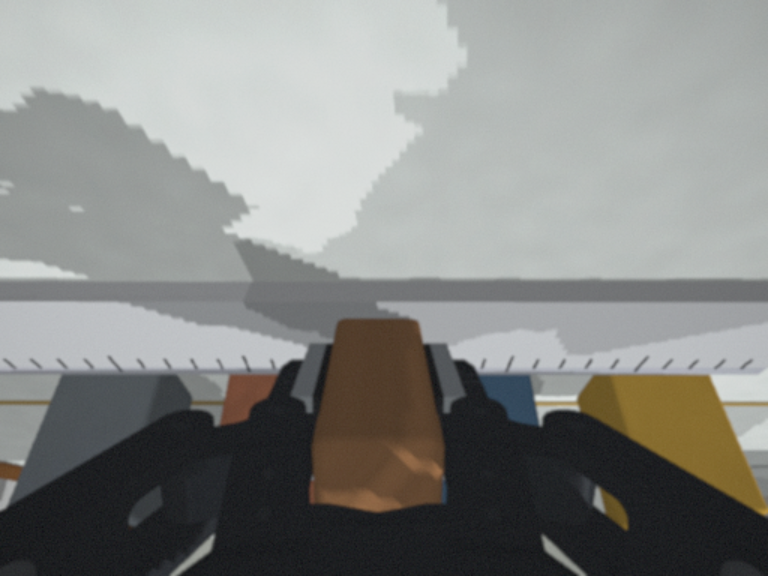

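All four planters are lined up along the ruler edge (row 373), and the brass line at row 402 is parallel to it.

Request:
{"method": "apply_moves", "body": {
  "targets": "0.001 0.005 -0.007 -0.004 0.001 0 0;0.001 0.012 -0.017 -0.004 0.001 0 0;0.001 0.02 -0.028 -0.004 0.001 0 0;0.001 0.026 -0.036 -0.004 0.001 0 0;0.001 0.032 -0.043 -0.004 0.001 0 0;0.001 0.037 -0.05 -0.004 0.001 0 0;0.001 0.038 -0.051 -0.004 0.001 0 0;0.001 0.038 -0.051 -0.004 0.001 0 0"
}}

```text
clock: 16.75
eef_pos: [482.0, 88.7, 166.1]
tool_rot: [-0.324, 0.673, 0.599, -0.288]
contact_force: [-2.8, -0.0, -3.1]
gripper_width: 0.316
```

```bash
python3 - <<'E'
from plan import *
f,o=shot('wrist');save(f,'w8.png');print(o['clock'],o['contact_force'],cur(o))
im=f['color'].astype(float)
b=(im[...,0]-im[...,2])  # brass: red>blue
for u in(12,140,145,365,375,500):
    col=b[246:300,u-2:u+3].mean(1);k=int(col.argmax());print(u,246+k,col.max(),'line',toL(ray(f,(u,246+k),0,o)))
for u in(60,200,300,450):
    g=np.diff(im[235:262,u-2:u+3].mean((1,2)));print('edge',u,235+np.argsort(g)[:2],toL(ray(f,(u,248.5),10,o)))
for e in(-10,-5,-2,0,1): print(e,cmd(Wl(e,2,2),o))
c=cv2.convertScaleAbs(cv2.resize(f['color'][225:345,:,::-1],None,fx=1.56,fy=3),alpha=1.3);cv2.imwrite('pics/w8c.png',c)
E
```

```text
16.75 [-2.799 -0.007 -3.114] [-12.768   2.23    3.066  -0.      0.003   0.001]
12 251 -1.2 line [  11.724 -158.662]
140 252 -0.8 line [ 13.223 -73.419]
145 281 17.4 line [ 64.777 -83.22 ]
365 257 -1.2 line [20.947 79.98 ]
375 257 -1.2 line [20.948 86.888]
500 298 -0.8 line [104.835 223.051]
edge 60 [248 249] [ -11.817 -112.351]
edge 200 [239 238] [-11.812 -29.053]
edge 300 [239 238] [-11.808  30.435]
edge 450 [248 249] [-11.803 119.651]
-10 -0.000 0.005 -0.004 0.004 -0.001 0.000  q [ 0.25  0.37 -1.02 -0.46 -0.22] err 2.6e-26
-5 -0.000 0.011 -0.012 0.004 -0.001 0.000  q [ 0.24  0.38 -1.01 -0.45 -0.22] err 9.8e-27
-2 -0.000 0.015 -0.017 0.004 -0.001 0.000  q [ 0.24  0.38 -1.   -0.45 -0.22] err 1.1e-26
0 -0.000 0.018 -0.020 0.004 -0.001 0.000  q [ 0.24  0.38 -1.   -0.45 -0.22] err 2e-27
1 -0.000 0.019 -0.021 0.004 -0.001 0.000  q [ 0.24  0.38 -1.   -0.45 -0.22] err 1.4e-26
```

View pics/w8c.png

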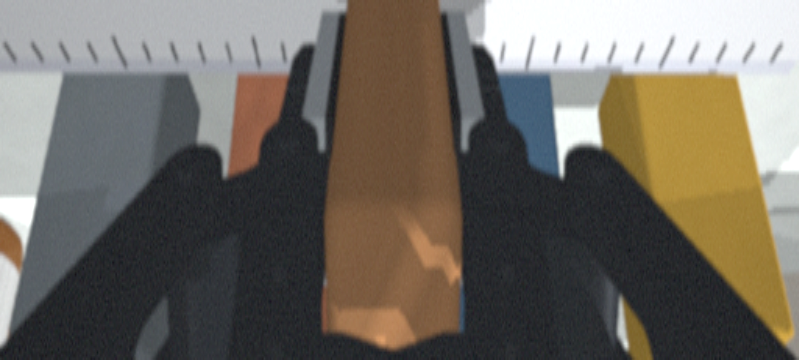

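```bash
python3 - <<'E'
from plan import *
f,o=shot('wrist');im=cv2.imread('pics/w7.png').astype(float);b=im[...,2]-im[...,0]
for u in(30,210,555,750):
    col=b[385:425,u-4:u+5].mean(1);w=np.clip(col-col.max()*.5,0,None);k=385+(w*np.arange(40)).sum()/w.sum()
    for dz in (0,): p=toL(ray(f,((u+.5)/1.5-.5,(k+.5)/1.5-.5),2.2,o));print(u,k,col.max(),'edge at',(-p[0]+cur(o)[0]), p[0]-cur(o)[0])
E
```

```text
30 402.3167330677291 47.666666666666664 edge at -47.553637526452185 47.553637526452185
210 402.5046511627907 36.44444444444444 edge at -47.78347643051574 47.78347643051574
555 403.45982694684795 65.55555555555556 edge at -48.92796737111453 48.92796737111453
750 403.8172205438066 64.77777777777777 edge at -49.361637025385775 49.361637025385775
```

Request:
{"method": "apply_moves", "body": {
  "targets": "0 0.005 -0.005 0.003 0 0 0;0 0.009 -0.01 0.003 0 0 0;0 0.013 -0.014 0.003 0 0 0;0 0.016 -0.018 0.003 0 0 0;0 0.018 -0.02 0.003 0 0 0;0 0.019 -0.021 0.003 0 0 0;0 0.019 -0.021 0.003 0 0 0;0 0.019 -0.021 0.003 0 0 0"
}}

```text
clock: 17.52
eef_pos: [495.7, 87.2, 165.6]
tool_rot: [-0.325, 0.673, 0.599, -0.289]
contact_force: [-6.1, 0.4, -1.3]
gripper_width: 0.315
```

```bash
python3 - <<'E'
from plan import *
o=manip.get_obs();print(o['clock'],o['contact_force'],o['gripper_width'],cur(o))
for e in(-10,-30,-70,-110): print(e,cmd(Wl(e,2,3),o))
print(cmd(Wl(-130,2,90),o))
E
```

```text
17.5167 [-6.089  0.437 -1.289] 0.314986622344765 [ 0.733  2.338  2.366 -0.     0.001  0.001]
-10 -0.000 -0.014 0.016 0.002 -0.001 0.001  q [ 0.25  0.37 -1.02 -0.45 -0.22] err 8.5e-27
-30 -0.001 -0.039 0.047 0.002 -0.001 0.001  q [ 0.26  0.35 -1.06 -0.48 -0.23] err 1.5e-26
-70 -0.001 -0.089 0.109 0.002 -0.001 0.001  q [ 0.31  0.32 -1.14 -0.52 -0.26] err 1.3e-26
-110 -0.001 -0.139 0.172 0.002 -0.001 0.001  q [ 0.36  0.29 -1.22 -0.55 -0.29] err 1.1e-26
-0.001 -0.300 0.095 0.002 -0.001 0.001  q [ 0.39  0.   -1.1  -0.14 -0.31] err 1.3e-26
```

Request:
{"method": "apply_moves", "body": {
  "targets": "0 -0.006 0.008 0.002 0 0 0;0 -0.02 0.024 0.002 0 0 0;0 -0.039 0.047 0.002 0 0 0;0 -0.064 0.078 0.002 0 0 0;0 -0.089 0.109 0.002 0 0 0;0 -0.102 0.125 0.002 0 0 0;0 -0.102 0.125 0.002 0 0 0"
}}

```text
clock: 18.1
eef_pos: [412.8, 96.3, 166.3]
tool_rot: [-0.326, 0.672, 0.598, -0.291]
contact_force: [-0.9, -0.5, -3.0]
gripper_width: 0.316
```

```bash
python3 - <<'E'
from plan import *
f,o=shot('wrist');print(o['clock'],cur(o))
c=cv2.convertScaleAbs(cv2.resize(f['color'][225:345,:,::-1],None,fx=1.56,fy=3),alpha=1.3);cv2.imwrite('pics/w9c.png',c)
C=cloud(f,o)
for x in manip.regions_of('pot_a',f)[:6]:
    m=x['pixels'];p=C[m&(C[...,2]>12)&(C[...,2]<50)]
    if len(p)>20:
        L=np.array([toL(a) for a in p]);fr=L[L[:,0]<np.percentile(L[:,0],15)+4];s=np.polyfit(fr[:,1],fr[:,0],1);print(x['score'],x['box'],'front x',np.median(fr[:,0]),'y',fr[:,1].min(),fr[:,1].max(),'slope',s[0])
print(cmd(Wl(-130,2,90),o));print(cmd(W(RU[0],95,RU[2]),o))
E
```

```text
18.1 [-83.404   1.794   2.447   0.001  -0.003  -0.001]
0.95 [366.6, 324.7, 416.2, 379.6] front x 1.0700598549666247 y 108.46372399058134 122.52234290154713 slope 0.023426079558569186
0.82 [85.9, 323.0, 142.3, 382.7] front x 1.0442971736710795 y -119.78303493938043 -105.58127624091696 slope -0.015343224123690217
0.000 -0.195 -0.034 -0.004 0.001 0.000  q [ 0.39  0.   -1.1  -0.14 -0.31] err 1.3e-26
-0.688 -0.146 -0.112 -0.003 0.883 0.697  q [-0.48  0.1  -0.97 -0.1  -0.31] err 2.3e-25
```

View pics/w9c.png

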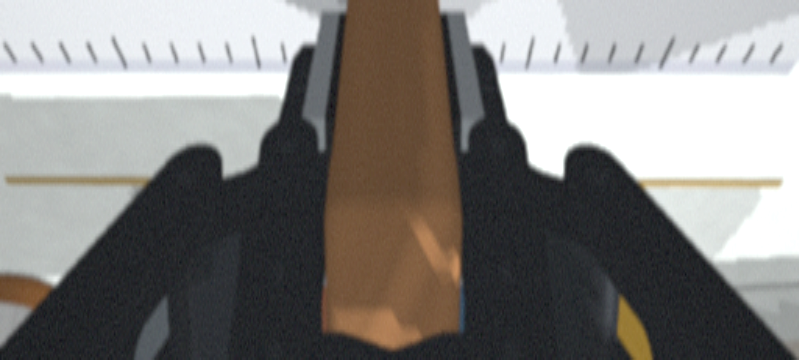

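The ruler is withdrawn and the brass line is clear at row 181. The planters' fronts measure about 1 mm from the line with small slope.

Request:
{"method": "apply_moves", "body": {
  "targets": "0 -0.02 0.04 0 0 0 0;0 -0.08 0.03 -0.002 0 0 0;0 -0.14 0 -0.002 0 0 0;0 -0.195 -0.034 -0.004 0.001 0 0;0 -0.195 -0.034 -0.004 0.001 0 0;0 -0.195 -0.034 -0.004 0.001 0 0"
}}

```text
clock: 18.7
eef_pos: [371.9, 103.3, 257.7]
tool_rot: [-0.322, 0.674, 0.601, -0.283]
contact_force: [1.3, 0.8, -2.6]
gripper_width: 0.315
```

```bash
python3 - <<'E'
from plan import *
o=manip.get_obs();print(o['clock'],cur(o));w1=W(RU[0],95,RU[2]);w0=E(o)@np.linalg.inv(G)
print(cmd(w1,o))
from scipy.spatial.transform import Slerp
S=Slerp([0,1],R.from_matrix([w0[:3,:3],w1[:3,:3]]))
for s in np.linspace(0,1,11)[1:]:
    w=np.eye(4);w[:3,:3]=S(s).as_matrix();w[:3,3]=w0[:3,3]*(1-s)+w1[:3,3]*s;w[:3,3]-=0;print(cmd(w,o))
E
```

```text
18.7 [-121.981    5.031   96.098   -0.001    0.014    0.007]
-0.692 0.047 -0.067 0.014 0.870 0.710  q [-0.48  0.1  -0.97 -0.1  -0.31] err 2.3e-25
-0.066 -0.000 -0.000 0.001 0.087 0.071  q [ 0.31 -0.02 -1.11 -0.14 -0.31] err 2.4e-26
-0.133 0.000 -0.002 0.003 0.174 0.142  q [ 0.23 -0.03 -1.12 -0.14 -0.31] err 5.3e-25
-0.200 0.002 -0.006 0.004 0.261 0.213  q [ 0.13 -0.04 -1.13 -0.13 -0.31] err 5.3e-25
-0.268 0.005 -0.011 0.005 0.348 0.284  q [ 0.04 -0.04 -1.13 -0.13 -0.31] err 4.6e-26
-0.336 0.010 -0.017 0.007 0.435 0.355  q [-0.06 -0.03 -1.12 -0.13 -0.3 ] err 6.8e-27
-0.405 0.015 -0.024 0.008 0.522 0.426  q [-0.15 -0.02 -1.11 -0.13 -0.3 ] err 3.5e-27
-0.475 0.022 -0.033 0.010 0.609 0.497  q [-0.24  0.   -1.08 -0.13 -0.3 ] err 8.4e-27
-0.546 0.029 -0.043 0.011 0.696 0.568  q [-0.33  0.03 -1.05 -0.13 -0.3 ] err 1.1e-26
-0.619 0.038 -0.055 0.012 0.783 0.639  q [-0.41  0.06 -1.02 -0.12 -0.3 ] err 5.9e-27
-0.692 0.047 -0.067 0.014 0.870 0.710  q [-0.48  0.1  -0.97 -0.1  -0.31] err 7.6e-26
```

Request:
{"method": "apply_moves", "body": {
  "targets": "-0.066 0 0 0.001 0.087 0.071 0;-0.133 0 -0.002 0.003 0.174 0.142 0;-0.2 0.002 -0.006 0.004 0.261 0.213 0;-0.268 0.005 -0.011 0.005 0.348 0.284 0;-0.336 0.01 -0.017 0.007 0.435 0.355 0;-0.405 0.015 -0.024 0.008 0.522 0.426 0;-0.475 0.022 -0.033 0.01 0.609 0.497 0;-0.546 0.029 -0.043 0.011 0.696 0.568 0;-0.619 0.038 -0.055 0.012 0.783 0.639 0;-0.692 0.047 -0.067 0.014 0.87 0.71 0;-0.692 0.047 -0.067 0.014 0.87 0.71 0;-0.692 0.047 -0.067 0.014 0.87 0.71 0"
}}

```text
clock: 19.7
eef_pos: [372.8, -247.5, 257.1]
tool_rot: [-0.418, 0.864, 0.252, -0.122]
contact_force: [-0.4, 0.2, -3.5]
gripper_width: 0.316
```

```bash
python3 - <<'E'
from plan import *
f,o=shot('wrist');C=cloud(f,o);w=E(o)@np.linalg.inv(G);print(o['clock'],w[:3,3],np.arctan2(w[1,0],w[0,0]),RU[2],o['contact_force'])
for x in manip.regions_of('ruler',f)[:1]:
    p=C[x['pixels']];p=p[abs(p[:,2]-w[2,3]-8)<8];print(x['score'],np.median(p[:,2]),cv2.minAreaRect(p[:,:2].astype('f4')))
for z in(40,15,6,4.3): print(z,cmd(W(RU[0],z,RU[2]),o))
g,_=shot('top')
C=cloud(g)
for x in manip.regions_of('pot_a',g): 
    p=C[x['pixels']];print(x['score'],x['box'],toL(np.median(p,0)))
E
```

```text
19.7 [ 439.34  -350.788   93.571] -1.0023113955985694 -0.9983963267948965 [-0.353  0.158 -3.508]
0.97 101.10719017890929 ((439.9493713378906, -350.6325378417969), (298.8520812988281, 53.06538772583008), 32.5551872253418)
40 0.001 0.081 0.070 -0.001 -0.004 -0.003  q [-0.48  0.23 -1.06 -0.31 -0.31] err 2.3e-26
15 0.001 0.121 0.101 -0.001 -0.004 -0.003  q [-0.48  0.29 -1.09 -0.42 -0.31] err 1e-26
6 0.001 0.135 0.112 -0.001 -0.004 -0.003  q [-0.48  0.32 -1.1  -0.45 -0.31] err 9.1e-27
4.3 0.001 0.137 0.115 -0.001 -0.004 -0.003  q [-0.48  0.32 -1.1  -0.46 -0.31] err 2.9e-26
```

Ruler matches the held pose; lower it onto the mat, release, and back off.

Request:
{"method": "apply_moves", "body": {
  "targets": "0.001 0.05 0.043 0 -0.004 -0.003 0;0.001 0.09 0.078 0 -0.004 -0.003 0;0.001 0.12 0.1 0 -0.004 -0.003 0;0.001 0.132 0.11 0 -0.004 -0.003 0;0.001 0.137 0.115 0 -0.004 -0.003 0;0.001 0.137 0.115 0 -0.004 -0.003 0;0.001 0.137 0.115 0 -0.004 -0.003 0"
}}

```text
clock: 20.48
eef_pos: [370.0, -240.5, 167.7]
tool_rot: [-0.418, 0.862, 0.256, -0.126]
contact_force: [-1.6, 0.5, -0.9]
gripper_width: 0.318
```

```bash
python3 - <<'E'
from plan import *
o=manip.get_obs();w=E(o)@np.linalg.inv(G);print(o['clock'],w[:3,3],w[2,:2],o['contact_force'],np.arctan2(w[1,0],w[0,0]))
E
```

```text
20.4833 [ 437.189 -342.942    3.876] [-0.003 -0.002] [-1.569  0.539 -0.927] -0.9911428534736031
```

Request:
{"method": "apply_moves", "body": {
  "targets": "0 -0.006 -0.005 0 0 0 0;0 -0.006 -0.005 0 0 0 0;0 -0.006 -0.005 0 0 0 0"
}}

```text
clock: 20.73
eef_pos: [370.6, -240.4, 172.1]
tool_rot: [-0.418, 0.862, 0.257, -0.126]
contact_force: [-0.2, 0.0, -1.7]
gripper_width: 0.318
```

```bash
python3 - <<'E'
from plan import *
f,o=shot('wrist');C=cloud(f,o);w=E(o)@np.linalg.inv(G);print(o['clock'],w[:3,3],w[2,:2],np.arctan2(w[1,0],w[0,0]),o['contact_force'])
for x in manip.regions_of('ruler',f)[:1]:
    p=C[x['pixels']];p=p[abs(p[:,2]-w[2,3]-8)<8];print(x['score'],np.median(p[:,2]),cv2.minAreaRect(p[:,:2].astype('f4')))
for xy in((439,-348.5),(438.5,-350)):
  for z in(7,4.2): print(z,cmd(W(xy,z,RU[2]-.01),o))
E
```

```text
20.7333 [ 438.066 -342.786    8.414] [-0.002 -0.001] -0.9901475956315832 [-0.18   0.05  -1.672]
0.92 16.195197378931653 ((438.3827819824219, -342.9572448730469), (298.3595886230469, 52.96610641479492), 33.242496490478516)
7 -0.001 0.009 -0.006 -0.003 0.019 0.013  q [-0.48  0.32 -1.1  -0.44 -0.32] err 1.2e-26
4.2 -0.001 0.013 -0.002 -0.003 0.019 0.013  q [-0.48  0.33 -1.1  -0.45 -0.32] err 2.8e-27
7 -0.003 0.010 -0.007 -0.003 0.019 0.013  q [-0.48  0.32 -1.1  -0.44 -0.32] err 2.3e-27
4.2 -0.003 0.014 -0.004 -0.003 0.019 0.013  q [-0.48  0.33 -1.1  -0.46 -0.32] err 5.1e-27
```

Request:
{"method": "apply_moves", "body": {
  "targets": "-0.003 0.006 -0.01 -0.003 0.019 0.013 0;-0.003 0.006 -0.01 -0.003 0.019 0.013 0;-0.003 0.01 -0.007 -0.003 0.019 0.013 0;-0.003 0.01 -0.007 -0.003 0.019 0.013 0;-0.003 0.014 -0.004 -0.003 0.019 0.013 0;-0.003 0.014 -0.004 -0.003 0.019 0.013 0;-0.003 0.014 -0.004 -0.003 0.019 0.013 0"
}}

```text
clock: 21.42
eef_pos: [372.3, -246.4, 167.6]
tool_rot: [-0.418, 0.865, 0.249, -0.121]
contact_force: [0.8, 0.4, -1.3]
gripper_width: 0.317
```

```bash
python3 - <<'E'
from plan import *
o=manip.get_obs();w=E(o)@np.linalg.inv(G);print(o['clock'],w[:3,3],w[2,:2],o['contact_force'],np.arctan2(w[1,0],w[0,0]))
E
```

```text
21.4167 [ 438.2   -350.336    4.149] [ 0.    -0.001] [ 0.766  0.358 -1.315] -1.008829463076839
```

Good. Release, then back off along the fingers.

Request:
{"method": "apply_moves", "body": {
  "targets": "0 0.001 0 0 0 0 0.4;0 0.001 0 0 0 0 0.7;0 0.001 0 0 0 0 0.9;0 0.001 0 0 0 0 0.9;0 -0.04 0 0 0 0 0.9;0 -0.1 0 0 0 0 1;0 -0.17 0 0 0 0 1;0 -0.25 0 0 0 0 1;0 -0.33 -0.05 0 0 0 1;0 -0.33 -0.05 0 0 0 1"
}}

```text
clock: 22.25
eef_pos: [328.7, -175.6, 318.4]
tool_rot: [-0.415, 0.866, 0.251, -0.118]
contact_force: [1.6, -0.2, 1.6]
gripper_width: 1.0
```

```bash
python3 - <<'E'
from plan import *
f,o=shot('wrist');C=cloud(f,o);print(o['clock'],o['eef_pos'],o['q'])
for n,h in(('ruler',12),('mat',4)):
  for x in manip.regions_of(n,f)[:1]:
    p=C[x['pixels']];p=p[abs(p[:,2]-h)<4];print(n,x['score'],np.median(p[:,2]),cv2.minAreaRect(p[:,:2].astype('f4')))
# view of row: TCP low behind row, moderately tilted
V=tilt(LY,.75);p=np.r_[lw(-330,0),330]
print(ik(p,V[:,1]),row(p,V,o))
V2=tilt(LY-.4,.75);print(row((p+o['eef_pos'])/2,V2,o))
E
```

```text
22.25 [ 328.721 -175.631  318.368] [-0.337 -0.128 -0.964  0.17  -0.398  0.555]
ruler 0.56 11.615148488053492 ((437.838623046875, -350.98406982421875), (300.49786376953125, 52.97795104980469), 32.11497497558594)
mat 0.84 3.588742242897993 ((435.93365478515625, -356.461181640625), (335.07916259765625, 91.42994689941406), 30.752735137939453)
(array([ 0.503, -0.251, -1.048,  0.124, -0.407]), np.float64(9.415356889628056e-27)) 0.277 -0.326 0.370 -0.083 -0.862 -0.741
0.138 -0.163 0.185 -0.089 -0.477 -0.407
```

Request:
{"method": "apply_moves", "body": {
  "targets": "0.138 -0.163 0.185 -0.089 -0.477 -0.407 1;0.138 -0.163 0.185 -0.089 -0.477 -0.407 1;0.138 -0.163 0.185 -0.089 -0.477 -0.407 1;0.138 -0.163 0.185 -0.089 -0.477 -0.407 1;0.277 -0.326 0.37 -0.083 -0.862 -0.741 1;0.277 -0.326 0.37 -0.083 -0.862 -0.741 1;0.277 -0.326 0.37 -0.083 -0.862 -0.741 1;0.277 -0.326 0.37 -0.083 -0.862 -0.741 1;0.277 -0.326 0.37 -0.083 -0.862 -0.741 1;0.277 -0.326 0.37 -0.083 -0.862 -0.741 1"
}}

```text
clock: 23.23
eef_pos: [314.3, 106.5, 323.7]
tool_rot: [-0.301, 0.683, 0.609, -0.268]
contact_force: [-0.7, -0.4, 0.5]
gripper_width: 0.999
```

```bash
python3 - <<'E'
from plan import *
f,o=shot('wrist');C=cloud(f,o);print(o['clock'],o['eef_pos'],manip.tip_of('line',f)[:1])
cv2.imwrite('pics/w10.png',cv2.convertScaleAbs(cv2.resize(f['color'][...,::-1],None,fx=1.5,fy=1.5),alpha=1.5))
Q=((C[...,:2]-LM)@np.c_[LX,LYv])
for x in manip.regions_of('pot_a',f)[:6]:
    m=x['pixels']&(C[...,2]>12)&(C[...,2]<52);p=Q[m]
    if len(p)>20:
        fr=p[p[:,0]<np.percentile(p[:,0],50)+3];s=np.polyfit(fr[:,1],fr[:,0],1);print(round(x['score'],2),x['box'],len(p),'front',np.median(fr[:,0]),'y',np.percentile(fr[:,1],[2,98]),'slope',s[0],C[x['pixels']][:,2].max())
E
```

```text
23.2333 [314.295 106.461 323.731] [{'at': [251.0, 171.2], 'score': 0.59}]
0.96 [200.5, 172.5, 238.4, 237.2] 884 front 1.0171392443007683 y [-56.874 -18.868] slope 0.0022274922552422186 256.75329597398724
0.91 [317.6, 174.9, 360.3, 238.7] 1013 front 1.1683080962891381 y [ 93.573 131.483] slope -0.0042031023678186065 256.75329597398724
0.74 [267.2, 175.1, 303.0, 236.0] 876 front 1.1061629112569697 y [22.559 60.884] slope -0.001251151237013524 256.75329597398724
0.56 [151.6, 171.3, 190.5, 233.8] 983 front 0.9320947178539071 y [-122.392  -84.809] slope 0.005201362800522876 256.75329597398724
```

View pics/w10.png

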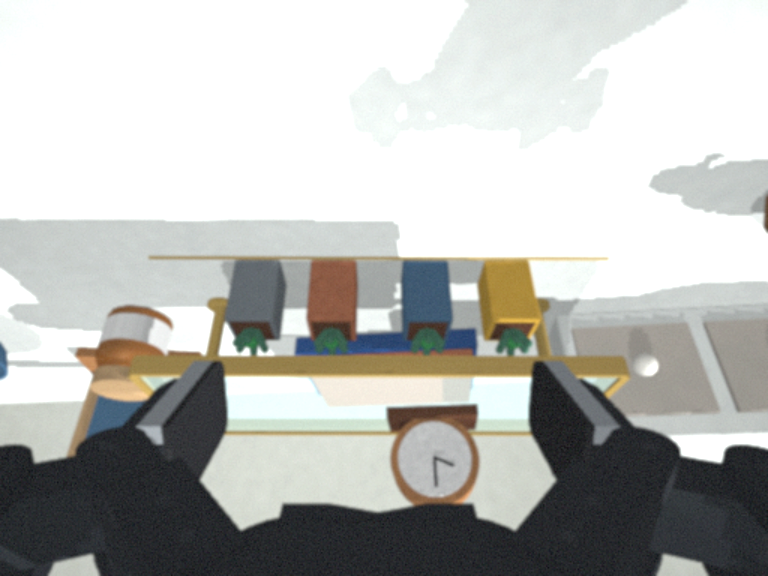

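All four planters stand upright on the brass line (row 258) in one straight row, and the clock and shelf are undisturbed. I'll hand it in.

```bash
python3 -c "
from h import *
print(manip.get_obs()['clock'],manip.sign_off())"
```

```text
the job is handed in; nothing more can be done
23.3833 None
```

The job is done and handed in at 23.4 s, inside the 72 s limit. The blue planter went upright into the gap. I then took the ruler by its handle, pushed the whole row back to the brass line, and laid the ruler back on its mat.

**Row:** in the last wrist picture all four planters stand upright, with their near faces 0.9–1.2 mm beyond the line. Each is turned less than 0.006 rad to it.

**Ruler:** it lies flat on the mat, about 3 mm and 0.01 rad from where I first measured it. My first lowering left it about 5 mm off, so I lifted it slightly and set it down again before letting go.

**Spacing along the line:** the grey planter ended at about y = -104 mm, while its place in the row is -112.5 mm. It already measured -107 mm before the push. The other three are within about 5 mm of their places.

**Other things:** in the last picture the clock, the shelf and the candle looked undisturbed. I did not re-measure the bowl, bird and mug, but the arm never went near them. Contact forces read after each move stayed under 10 N.

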